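# Unclamp the bench steriliser and hold its sprung lid at the vent mark

## Task

Let the bench steriliser vent: swing its clamp lever outward until it is right clear of the lid, then lift the lid by its bar against the closing spring until the lid's side edge lines up with the slanting pointer arm beside it, and hold it there. The lid shuts if let go, so finish while still gripping the bar and holding the lid steady at that angle. Do not shift the pointer, and leave the bottle, the carton and the beaker where they stand.

Things in the scene. Friction and masses are not known exactly. Their poses are not given: they have to be found in the camera images.
- steriliser: White box-shaped bench steriliser, 240 (x) x 260 (y) x 120 mm high, fixed to the bench; origin at the centre of its underside, front face at its -x side, z up. An aluminium socket block 44 x 50 x 132 mm high stands against the front face (centre x -142, y -85 mm) and carries the clamp lever. The steel lid covers the whole top.
- lid (a joint): Opening angle of the lid in rad: 0 shut, positive as its front edge rises, stop at 1.2. A spring and its own weight (about 0.5 kg) pull it shut: about 4.5 to 6 N upward at the bar starts it, about 5 to 8 N along the bar's arc holds it at the mark (up to 16 N if pulled straight up only). It cannot open while the clamp lever lies over it.
- lid_hinge (a point): Point on the lid's hinge axis (middle of the lid's rear edge, 121 mm above the bench). Axes turn with the lid: y along the hinge axis, -x from the hinge towards the lid's front edge, z out of the lid's top face. Shut, the axes are those of the steriliser. The lid plate is 230 x 260 x 12 mm, its top face 13 mm above this point when shut.
- lid_bar (a point): Middle of the lid's black lifting bar: a round bar 14 mm thick, 110 mm long, along the lid's y axis, held by a post of the same thickness at each end; 52 mm above the lid's top face. In the frame of lid_hinge it is at (-195, 30, 65) mm. The bar may be pinched across its thickness from above and can turn between the fingers. Axes as lid_hinge.
- clamp (a joint): Angle of the clamp lever in rad about a vertical axis: 0 lies over the lid pointing to the rear (+x of the steriliser); grows as it swings outward (clockwise seen from above, towards the steriliser's -y side); it stops at 1.9, and is clear of the lid from 1.4 on. It stays where it is left; about 1.5 N at the knob moves it.
- clamp_knob (a point): Grip point on the clamp lever's upright round knob, 18 mm thick, 45 mm tall; the point lies on its axis half-way up, 22 mm above the flat lever arm (20 mm wide, 8 mm thick) and 33 mm above the lid's top. It runs on a circle of 62 mm radius about clamp_pivot, at constant height. Axes: z up, x along the lever from pivot to knob.
- clamp_pivot (a point): Point on the clamp lever's vertical pivot axis, at the same height as clamp_knob (167 mm above the bench).
- pointer (a joint): Setting of the pointer in rad, on the same hinge axis and scale as lid: the lid is at the mark when lid equals pointer. It is stiff and must not be moved.
- pointer_arm (a point): Middle of the black pointer arm, 150 x 6 x 10 mm, that stands up beside the lid's -y edge, beside a thin aluminium arc, pivoted on the lid's hinge axis; its x axis runs along the arm (tip towards -x). The lid is at the mark when the lid plate is parallel to this arm.
- bottle: Glass bottle with a blue cap, 64 mm diameter, 140 mm tall, standing on the bench, bystander; origin at the centre of its foot.
- carton: Cardboard carton 110 x 75 x 60 mm high, bystander; origin at the centre of its underside.
- beaker: Steel beaker, 70 mm diameter, 90 mm tall, bystander; origin at the centre of its foot.

How it is judged:
By the outcome, as a careful person would: the job done as asked, in the order asked, and still so for the second after the job is handed in, while the arm keeps its last pose, push and grip.
It also fails if it takes over 48 s, if anything falls off the work surface, if the arm or the gripper's body presses on something with over 40 N, if the wrist force passes 120 N, or if a joint passes its speed limit or range.

## Robot

A 6-joint arm with a two-finger parallel gripper is mounted at the origin on the work surface. World frame = base frame: x ahead of the robot, y to its left, z up, the work surface at z = 0. Lengths are in m, angles in degrees, forces in N, time in s.
With the tool pointing down it reaches from about 0.35 to 0.875 m from the base axis. Payload 4.2 kg.
Tool frame: the origin (TCP) lies midway between the tips of the shut fingers; the grasp point (between the pads) lies 19 mm behind it; z points along the fingers, y is the direction in which the jaws open and shut (so a half turn about z gives the same grasp; the last joint's range is limited). The gripper opens to 85 mm and grips with 20 to 120 N. Pads are 22 mm wide; open, the fingers measure 114 mm over their backs; the gripper's body (76 mm by 85 mm) begins 54 mm behind the grasp point. The pads swing forward as they close: fully open they stand 13 mm farther back than shut.
Start: joints at [-55.199, 22.042, 0.453, 0, -68.411, -14.817], TCP at [0.214, -0.587, 0.199] pointing down, gripper open.
Joint ranges: [-179.83, 179.83], [-69.29, 118.12], [-61.27, 80.66], [-181.25, 117.63], [-171.15, -9.14], [-177.46, 177.46]. Speed limits (degrees/s): [159.86, 159.86, 180, 180, 180, 180].

## Interface

Orientations are given as a 3x3 rotation matrix whose columns are the frame's x, y, z axes.
In Python, from cell import arm gives the robot as it stands.
- The arm moves only by the shell command python3 -m inch 'ROWS'. ROWS is JSON, one flat list of numbers, 7 for each row, row after row: the finger opening in m, from 0 to 0.0854, then the shift along the tool's x, y, z in m, then the turn, a rotation vector about the tool's x, y, z in rad. A call has 1 to 20 rows; each row shifts and turns the pose as measured when the row begins, along the tool's axes as they then stand; what a row does not reach is not made up. A row lasts 1/12 s, in which the tool goes at most 41.7 mm and 7.16 degrees, less where a joint would pass 70% of its speed; a pose out of reach is approached as far as the arm can. A call with a gripper value outside its range is refused whole. The fingers move at their own pace and stop on an object; the grip force is fixed at half the most. Time passes only in rows, so rows that do not move let the fingers close. It gives the time, the measured TCP pose, the force and the opening at its end, in the units of the state.
- arm.observe(): the state, without advancing time (a new reading comes with each control period).
- arm.camera(name): name is "scene" or "top" or "wrist"; returns the picture (420x560x3 uint8, red, green, blue); there is no depth.
- arm.camera_params(name): a dict with "intrinsics" (3x3 intrinsics, pixels), "xyz" and "attitude" of the camera in the world. Camera axes: x right, y up, looking along -z (the intrinsics and any distortion apply to the point x, -y, -z); pixel columns grow to the right and rows downward; lengths in m; the calibration is good to about 2 mm. A picture is of the moment at which its call begins: read the wrist's pose just before it. camera_params takes no time and is no camera call; for the wrist camera it gives the pose at the moment of the call.
- arm.close_job(): hands the job in, once; it reports no verdict.
The state is a dict: "time_s": time; "joint_positions": joint angles; "qvel": joint speeds; "tau": joint torques, N m; "tcp_pos": TCP position; "eef_rot": TCP orientation; "force": force on the tool from outside, world axes, zero at the start; "wrist_torque": the same for the moment, N m; "grip_width": opening from 0.0 (shut) to 1.0 (fully open).
Only numpy, scipy, OpenCV 4.12 (cv2) and the standard library are available. Lean on these libraries where they do the work, as an engineer would, in place of code of your own. Each camera call takes 0.05 s, during which the arm holds its last target.

## Working session

There is one attempt and no reset: what is moved stays moved. The work goes in short steps, Python scripts to look and compute and a shell command to move; the robot and the scene stay as the last step left them, time stands still between calls to the robot, and variables do not carry over. Pictures are saved under pics/ and viewed, and the job is handed in when it is done.

```bash
ls; mkdir -p pics; python3 - <<'E'
from cell import arm
import cv2
print(arm.observe())
for n in ("scene","top","wrist"):
    print(n,arm.camera_params(n))
    cv2.imwrite(f"pics/{n}0.png",arm.camera(n)[:,:,::-1])
E
```

```text
pics
{'time_s': 0.0, 'joint_positions': array([-5.51995781e+01,  2.20930115e+01,  3.80667981e-01, -2.89835071e-02,
       -6.84129843e+01, -1.48148090e+01]), 'qvel': array([-0.18255179, -0.01348891,  0.02995605,  0.01146935, -0.01847903,
        0.05289263]), 'tau': array([ 2.06641676e-04, -3.92291236e+01,  1.88401383e+01,  4.18634757e+00,
       -4.62085547e-03,  8.90531680e-06]), 'tcp_pos': array([ 0.21338795, -0.58674548,  0.19780406]), 'eef_rot': array([[-9.39842198e-01, -3.41607816e-01, -8.62109188e-04],
       [-3.41608888e-01,  9.39839936e-01,  2.06457483e-03],
       [ 1.04969744e-04,  2.23487871e-03, -9.99997497e-01]]), 'force': array([-0.11758063, -0.06150559, -0.43802356]), 'wrist_torque': array([-0.03152111, -0.02531437,  0.04650453]), 'grip_width': 0.9992924367173982}
scene {'intrinsics': array([[450.4853764 ,   0.        , 280.091962  ],
       [  0.        , 450.4853764 , 205.30474627],
       [  0.        ,   0.        ,   1.        ]]), 'xyz': array([ 1.59537376, -0.05797557,  0.92741752]), 'attitude': array([[ 0.07656543, -0.61249033,  0.78676129],
       [ 0.996822
[... 153 characters left out ...]
     [  0.        , 485.88112189, 197.07221991],
       [  0.        ,   0.        ,   1.        ]]), 'xyz': array([0.41589564, 0.03797464, 1.62992927]), 'attitude': array([[ 0.00336205,  0.99597115, -0.08961122],
       [-0.9999172 ,  0.00446139,  0.01207038],
       [ 0.01242154,  0.08956322,  0.99590368]])}
wrist {'intrinsics': array([[346.03985382,   0.        , 276.47004682],
       [  0.        , 346.03985382, 208.45599069],
       [  0.        ,   0.        ,   1.        ]]), 'xyz': array([ 0.14681001, -0.61147166,  0.3742165 ]), 'attitude': array([[-0.34177073, -0.90278831, -0.26108626],
       [ 0.93978091, -0.3276805 , -0.09714595],
       [ 0.00214935, -0.27856552,  0.96041482]])}
```

View pics/scene0.png

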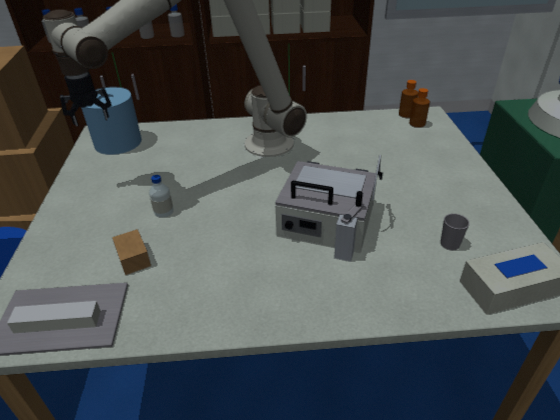

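View pics/top0.png

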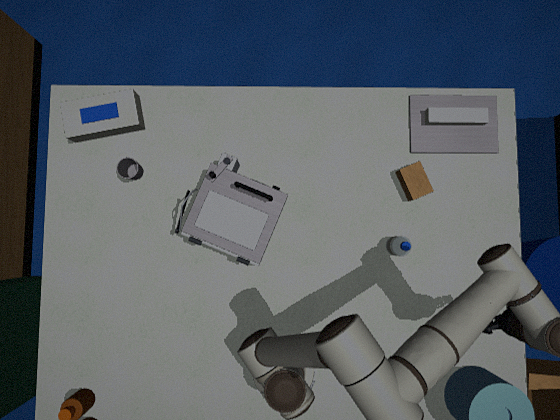

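View pics/wrist0.png

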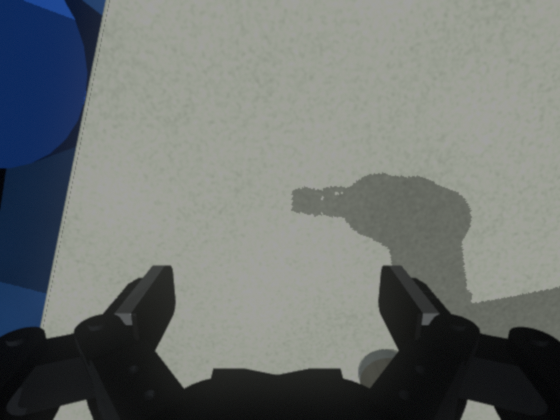

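The front of the steriliser faces away from the robot (bar near top image 252,189; clamp knob near 213,173; pointer at the left near 180,212). I'll enlarge the views.

```bash
python3 - <<'E'
import cv2
a=cv2.imread("pics/top0.png")[140:280,150:310]; cv2.imwrite("pics/topz.png",cv2.resize(a,None,fx=4.2,fy=4.2,interpolation=cv2.INTER_CUBIC))
a=cv2.imread("pics/scene0.png")[145:270,265:415]; cv2.imwrite("pics/scenez.png",cv2.resize(a,None,fx=4.5,fy=4.5,interpolation=cv2.INTER_CUBIC))
E
```

```text
(no output)
```

View pics/topz.png

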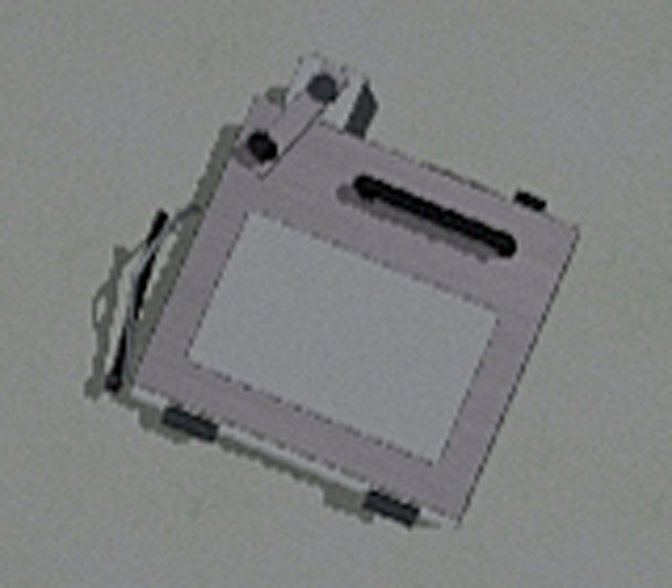

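View pics/scenez.png

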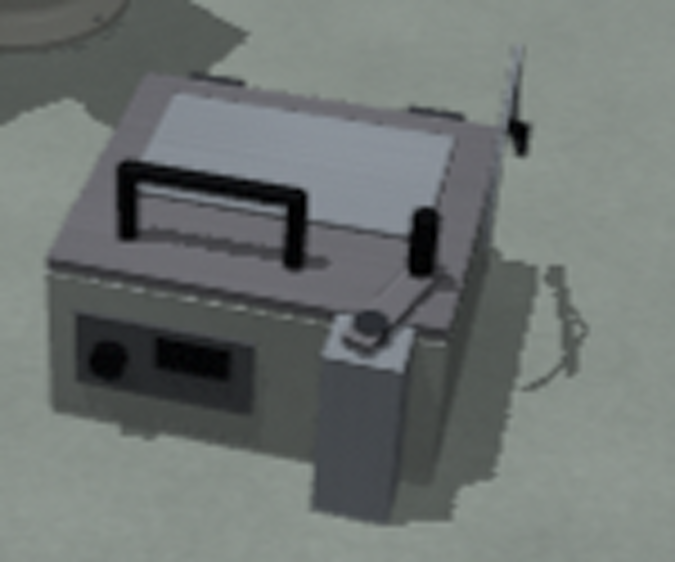

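```bash
cat > h.py <<'E'
import numpy as np
from cell import arm
def ray(p,uv):
    K,c,R=p["intrinsics"],p["xyz"],p["attitude"]
    d=np.array([(uv[0]-K[0,2])/K[0,0],-(uv[1]-K[1,2])/K[1,1],-1.0])
    d=R@d; return c,d/np.linalg.norm(d)
def plane(p,uv,z):
    c,d=ray(p,uv); return c+d*(z-c[2])/d[2]
def tri(pairs):
    A=0;b=0;rs=[ray(p,uv) for p,uv in pairs]
    for c,d in rs:
        M=np.eye(3)-np.outer(d,d);A=A+M;b=b+M@c
    X=np.linalg.solve(A,b)
    return X,[1000*np.linalg.norm((np.eye(3)-np.outer(d,d))@(X-c)) for c,d in rs]
def proj(p,X):
    q=p["attitude"].T@(np.asarray(X)-p["xyz"]);K=p["intrinsics"]
    return np.array([K[0,2]+K[0,0]*q[0]/-q[2],K[1,2]-K[1,1]*q[1]/-q[2]])
E
cat > m1.py <<'E'
from h import *
np.set_printoptions(precision=4,suppress=True)
T=arm.camera_params("top");S=arm.camera_params("scene")
t=lambda x,y:((x+.5)/4.2-.5+150,(y+.5)/4.2-.5+140)
s=lambda x,y:((x+.5)/4.5-.5+265,(y+.5)/4.5-.5+145)
for n,a,b in [("barL",t(367,187),s(297,195)),("barR",t(508,245),s(127,168)),("knobtop",t(263,147),s(425,213)),("pivot",t(322,87),s(371,321)),
  ("ptr_piv",t(113,383),s(520,133)),("ptr_tip",t(163,213),s(518,48)),("cornFR",t(580,232),s(48,262)),("cornBR",t(458,525),s(150,75)),("cornBL",t(135,385),s(502,130))]:
    print(n,*tri([(T,a),(S,b)]),plane(T,a,.134)[:2])
E
python3 m1.py
```

```text
barL [0.584  0.1451 0.1863] [np.float64(0.12615845930905945), np.float64(0.12615845930901048)] [0.5901 0.1489]
barR [0.543  0.0438 0.1858] [np.float64(0.7287428179611173), np.float64(0.7287428179611058)] [0.5477 0.0448]
knobtop [0.6122 0.2194 0.1872] [np.float64(0.21411557509213225), np.float64(0.2141155750921728)] [0.6194 0.2259]
pivot [0.6623 0.1806 0.1458] [np.float64(1.2441147399504089), np.float64(1.2441147399504888)] [0.6644 0.183 ]
ptr_piv [0.4449 0.3313 0.1259] [np.float64(2.763679251537482), np.float64(2.763679251537362)] [0.4453 0.3324]
ptr_tip [0.5572 0.2787 0.2669] [np.float64(3.3465849659478346), np.float64(3.346584965947791)] [0.5701 0.2985]
cornFR [ 0.5582 -0.0092  0.1262] [np.float64(0.7955606239041767), np.float64(0.7955606239041804)] [ 0.5575 -0.0082]
cornBR [0.3429 0.08   0.1266] [np.float64(0.35855474131017523), np.float64(0.3585547413101852)] [0.3433 0.0801]
cornBL [0.4438 0.3165 0.1285] [np.float64(0.8722962142617303), np.float64(0.8722962142617309)] [0.4439 0.3164]
```

The heights fit: bar 0.186 (expected 0.186), knob top 0.187 (0.1895) and lever length 63 mm (62). I'll lift and go over for closer wrist views.

```bash
python3 -m inch '[0.085,0,0,-0.04,0,0,0, 0.085,0,0,-0.04,0,0,0, 0.085,0,0,-0.04,0,0,0, 0.085,0,0,-0.04,0,0,0, 0.085,0,0,-0.04,0,0,0, 0.085,-0.0275,0.028,0,0,0,0, 0.085,-0.0275,0.028,0,0,0,0, 0.085,-0.0275,0.028,0,0,0,0, 0.085,-0.0275,0.028,0,0,0,0, 0.085,-0.0275,0.028,0,0,0,0]'
```

```text
time_s: 0.98
tcp_pos: [0.2964, -0.4092, 0.4018]
eef_rot: [[-0.945, -0.328, -0.005], [-0.328, 0.945, 0.013], [0.0, 0.014, -1.0]]
force: [1.8, -0.8, -0.1]
grip_width: 1.001
```

```bash
python3 -m inch '[0.085,-0.0275,0.028,0,0,0,0, 0.085,-0.0275,0.028,0,0,0,0, 0.085,-0.0275,0.028,0,0,0,0, 0.085,-0.0275,0.028,0,0,0,0, 0.085,-0.0275,0.028,0,0,0,0, 0.085,-0.0275,0.028,0,0,0,0, 0.085,-0.0275,0.028,0,0,0,0, 0.085,-0.0275,0.028,0,0,0,0, 0.085,-0.0275,0.028,0,0,0,0, 0.085,-0.0275,0.028,0,0,0,0, 0.085,-0.0275,0.028,0,0,0,0, 0.085,-0.0275,0.028,0,0,0,0, 0.085,-0.0275,0.028,0,0,0,0, 0.085,-0.0275,0.028,0,0,0,0, 0.085,-0.0275,0.028,0,0,0,0, 0.085,0,0,0,0,0,0]'
cat > snap.py <<'E'
import sys,cv2,pickle
from h import *
n,tag=sys.argv[1:]
p=arm.camera_params(n); im=arm.camera(n)
pickle.dump(p,open(f"pics/{tag}.pkl","wb")); cv2.imwrite(f"pics/{tag}.png",im[:,:,::-1])
E
python3 snap.py wrist w1
```

```text
time_s: 2.32
tcp_pos: [0.5515, 0.1585, 0.4051]
eef_rot: [[-0.942, -0.334, -0.007], [-0.334, 0.942, 0.016], [0.001, 0.017, -1.0]]
force: [0.0, -0.6, -1.1]
grip_width: 0.995
```

View pics/w1.png

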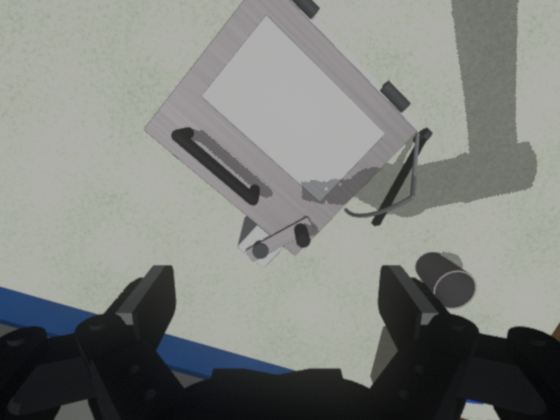

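The wrist view shows the bar from (182,134) to (254,194), the knob at (302,235) and the pointer from (429,132) to (376,223). The beaker is at (445,280). I'll take a second view shifted along tool y.

```bash
python3 -m inch '[0.085,0,0.04,0,0,0,0, 0.085,0,0.04,0,0,0,0, 0.085,0,0.04,0,0,0,0, 0.085,0,0.04,0,0,0,0, 0.085,0,0.04,0,0,0,0, 0.085,0,0,0,0,0,0]'
python3 snap.py wrist w2
python3 - <<'E'
import cv2
for t,(x,y) in (("w1",(340,90)),("w2",(0,0))):
    a=cv2.imread(f"pics/{t}.png")
    if t=="w1": cv2.imwrite("pics/w1z.png",cv2.resize(a[100:260,140:340],None,fx=3.6,fy=3.6,interpolation=cv2.INTER_CUBIC)); cv2.imwrite("pics/w1p.png",cv2.resize(a[110:240,340:450],None,fx=4.5,fy=4.5,interpolation=cv2.INTER_CUBIC))
E
```

```text
time_s: 2.87
tcp_pos: [0.4827, 0.3454, 0.4069]
eef_rot: [[-0.946, -0.324, -0.011], [-0.324, 0.946, 0.011], [0.007, 0.014, -1.0]]
force: [0.8, -0.3, -1.5]
grip_width: 0.996
```

View pics/w2.png

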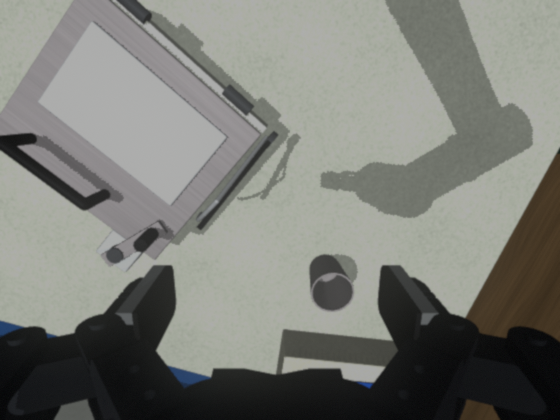

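View pics/w1z.png

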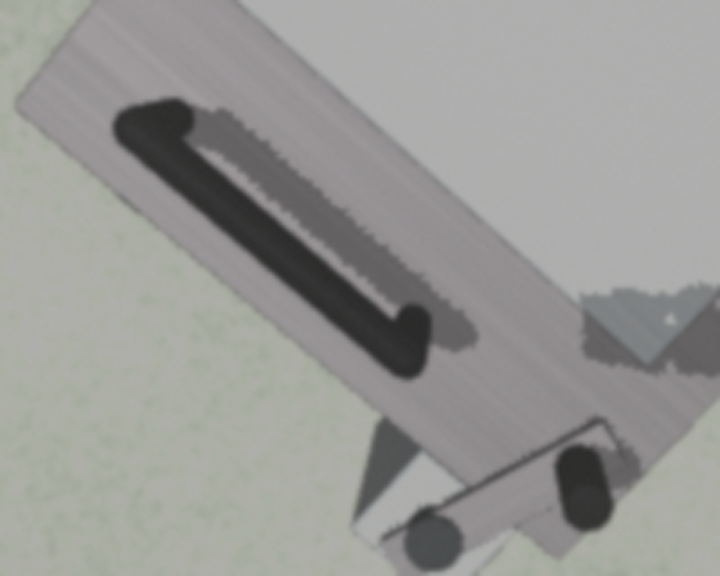

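View pics/w1p.png

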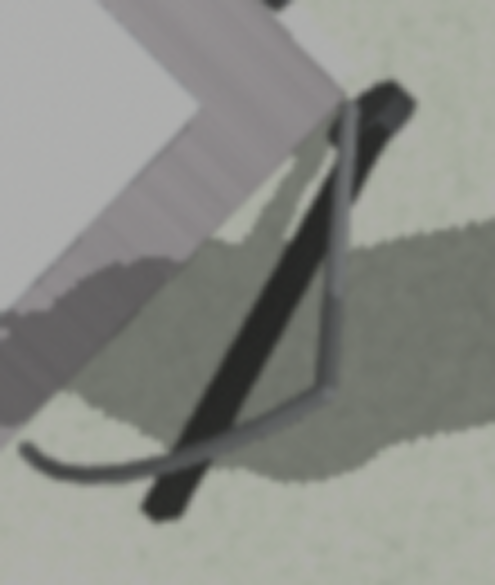

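```bash
python3 - <<'E'
import cv2
a=cv2.imread("pics/w2.png")
cv2.imwrite("pics/w2p.png",cv2.resize(a[110:250,180:300],None,fx=4.2,fy=4.2,interpolation=cv2.INTER_CUBIC))
cv2.imwrite("pics/w2z.png",cv2.resize(a[120:280,0:190],None,fx=3.6,fy=3.6,interpolation=cv2.INTER_CUBIC))
E
```

```text
(no output)
```

View pics/w2p.png

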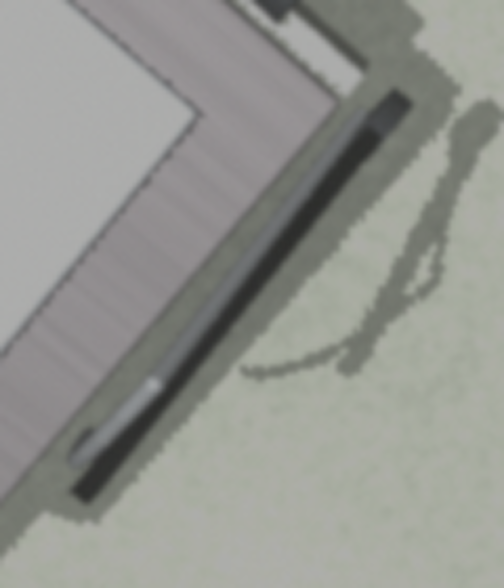

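View pics/w2z.png

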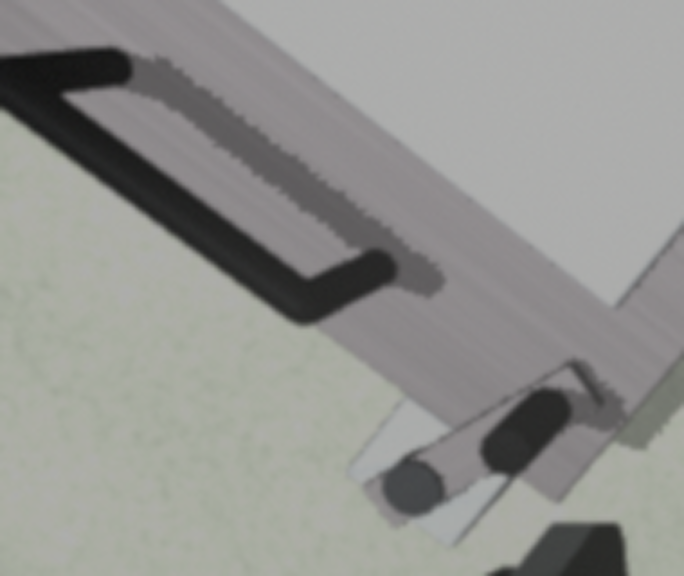

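```bash
cat > m2.py <<'E'
from h import *
import cv2,pickle
np.set_printoptions(precision=4,suppress=True)
P=[pickle.load(open(f"pics/w{i}.pkl","rb")) for i in(1,2)]
f0=None
z=lambda x,y,s,ox,oy:((x+.5)/s-.5+ox,(y+.5)/s-.5+oy)
a=lambda x,y:z(x,y,3.6,140,100); b=lambda x,y:z(x,y,3.6,0,120)
for n,u,v in [("barL",a(405,360),b(303,303)),("knobtop",a(589,511),b(505,452)),("pivot",a(434,540),b(413,487)),("cornFL",a(560,557),b(558,500)),
   ("leverEnd",a(600,420),b(575,360)),("tip",z(163,508,4.5,340,110),z(84,491,4.2,180,110)),("pivp",z(395,100,4.5,340,110),z(398,103,4.2,180,110))]:
    print(n,*tri([(P[0],u),(P[1],v)]))
th=np.radians(-22.5);f=np.array([np.cos(th),np.sin(th),0]);o=np.array([-f[1],f[0],0])
ns=[]
for i,(x0,x1,y0,y1) in enumerate([(370,425,135,235),(195,270,130,235)]):
    g=cv2.cvtColor(cv2.imread(f"pics/w{i+1}.png"),cv2.COLOR_BGR2GRAY)
    m=np.zeros_like(g);m[y0:y1,x0:x1]=(g[y0:y1,x0:x1]<62)*255
    nl,lab,st,_=cv2.connectedComponentsWithStats(m);k=1+np.argmax(st[1:,4]);ys,xs=np.nonzero(lab==k)
    vx,vy,cx,cy=cv2.fitLine(np.float32(np.c_[xs,ys]),cv2.DIST_HUBER,0,.01,.01).ravel();print(st[k],vx,vy,cx,cy)
    r1=ray(P[i],(cx,cy))[1];r2=ray(P[i],(cx+40*vx,cy+40*vy))[1];n=np.cross(r1,r2);ns.append(n/np.linalg.norm(n))
def ang(d):
    d=d/np.linalg.norm(d); d=d*np.sign(d[2]); return d,d@o,np.arctan2(d[2],d@f)
print("two-plane",ang(np.cross(*ns)));print("w1 & vertical plane",ang(np.cross(ns[0],o)))
E
python3 m2.py
```

```text
barL [0.5895 0.1456 0.1874] [np.float64(0.4841629868764074), np.float64(0.48416298687642756)]
knobtop [0.6179 0.2203 0.1908] [np.float64(0.485709376848828), np.float64(0.48570937684878457)]
pivot [0.6636 0.1796 0.1475] [np.float64(0.5347032650915494), np.float64(0.5347032650916461)]
cornFL [0.6594 0.2296 0.1339] [np.float64(0.050380532709692775), np.float64(0.05038053270979295)]
leverEnd [0.6004 0.2233 0.138 ] [np.float64(0.5105772733623481), np.float64(0.510577273362415)]
tip [0.5622 0.2843 0.2141] [np.float64(0.017547476115995227), np.float64(0.017547476115972425)]
pivp [0.4445 0.3336 0.1255] [np.float64(0.45624111811418955), np.float64(0.4562411181143137)]
[379 150  35  60 454] 0.4860622 -0.8739242 398.03378 181.74326
[198 140  72  89 399] 0.6233531 -0.78194046 234.95268 183.17792
two-plane (array([ 0.7615, -0.3096,  0.5695]), np.float64(0.005429381277867326), np.float64(0.6058532433914714))
w1 & vertical plane (array([ 0.7542, -0.3124,  0.5775]), np.float64(-1.058190071194531e-17), np.float64(0.615685573130238))
```

Measured by the wrist camera: pointer ≈ 0.61 rad (0.606 / 0.616 / 0.607 by three routes), knob top z 0.191 and pivot cap to knob 61 mm. The steriliser's yaw matches between views. Now I'll turn so the jaws lie along the lever and hover over the knob.

```bash
python3 -m inch '[0.085,0,0,0,0,0,-0.106, 0.085,0,0,0,0,0,-0.106, 0.085,0,0,0,0,0,-0.106, 0.085,0,0,0,0,0,-0.106, 0.085,0,0,0,0,0,-0.106, 0.05,0,0,0,0,0,0]'
cat > go.py <<'E'
import sys
from h import *
np.set_printoptions(precision=4,suppress=True)
s=arm.observe();R=s["eef_rot"];tgt=np.array([float(v) for v in sys.argv[1:4]])
y=R[:,1];print("yaw_y",np.degrees(np.arctan2(y[1],y[0])),"tcp",s["tcp_pos"],"q",s["joint_positions"],"F",s["force"],"w",s["grip_width"])
print("tool shift",R.T@(tgt-s["tcp_pos"]))
if len(sys.argv)>4:
    from scipy.spatial.transform import Rotation as Ro
    a=np.radians(float(sys.argv[4]));yy=np.array([np.cos(a),np.sin(a),0]);zz=np.array([0,0,-1.]);G=np.c_[np.cross(yy,zz),yy,zz]
    print("rotvec",Ro.from_matrix(R.T@G).as_rotvec())
E
python3 go.py .6165 .220 .26 139.3
```

```text
time_s: 3.42
tcp_pos: [0.4838, 0.3359, 0.4094]
eef_rot: [[-0.637, -0.771, -0.009], [-0.771, 0.637, 0.009], [-0.001, 0.012, -1.0]]
force: [0.6, 0.9, -0.2]
grip_width: 0.878
yaw_y 140.41115260754827 tcp [0.4838 0.3359 0.4094] q [ 50.1006  15.1163  19.9427  -0.7111 -94.7746 -89.7493] F [ 0.598   0.8531 -0.1829] w 0.8781568564609252
tool shift [ 0.005  -0.1779  0.1472]
rotvec [0.0124 0.0008 0.0194]
```

```bash
python3 -m inch '[0.05,0.001,-0.036,0.025,0.0124,0,0.019, 0.05,0.001,-0.036,0.03,0,0,0, 0.05,0.001,-0.036,0.03,0,0,0, 0.05,0.001,-0.036,0.03,0,0,0, 0.05,0.001,-0.034,0.03,0,0,0, 0.05,0,0,0,0,0,0]'
python3 go.py .6165 .220 .26 139.3; python3 snap.py wrist w3
```

```text
time_s: 3.92
tcp_pos: [0.609, 0.2179, 0.2771]
eef_rot: [[-0.667, -0.745, 0.009], [-0.745, 0.667, 0.009], [-0.012, -0.001, -1.0]]
force: [-0.7, -0.7, -0.7]
grip_width: 0.584
yaw_y 138.14715469737678 tcp [0.609  0.2179 0.2771] q [ 33.9305  21.6526  10.9805  -0.1195 -78.6271 -75.7601] F [-0.6874 -0.7042 -0.7071] w 0.5840283736504225
tool shift [-0.0064 -0.0042  0.0172]
rotvec [-0.0011  0.0123 -0.0201]
```

View pics/w3.png

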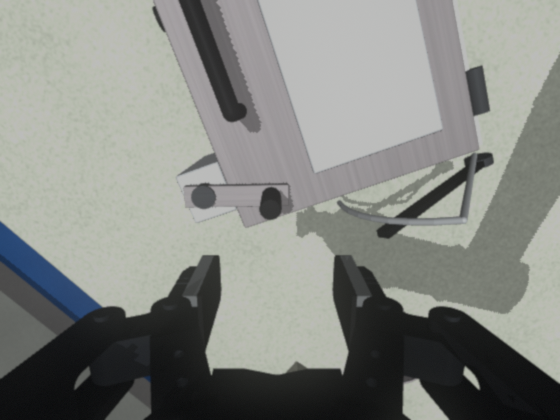

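The knob top is at about (270,209) and the pivot cap at (203,196). I'll cross-check these on their height planes.

```bash
python3 - <<'E'
from h import *
import pickle
p=pickle.load(open("pics/w3.pkl","rb"));print(plane(p,(270,209),.1895),plane(p,(203,196),.1475),proj(p,(.6165,.22,.1895)))
E
python3 go.py .6175 .220 .215 139.3
```

```text
[0.6175456  0.21981211 0.1895    ] [0.66394002 0.17887927 0.1475    ] [271.13468641 208.32898341]
yaw_y 138.2099487476579 tcp [0.609  0.2191 0.2801] q [ 34.0519  21.5055  11.1474  -0.0542 -78.7259 -75.8304] F [-0.5129  1.2099  0.2181] w 0.581653087512266
tool shift [-0.0053 -0.0055  0.0652]
rotvec [-0.0032  0.0157 -0.019 ]
```

```bash
python3 -m inch '[0.05,-0.0055,-0.005,0.02,0,0.014,-0.01, 0.05,0,0,0.02,0,0,0, 0.05,0,0,0.02,0,0,0, 0.05,0,0,0,0,0,0]'
python3 go.py .6175 .220 .156 138.6
```

```text
time_s: 4.3
tcp_pos: [0.6196, 0.2174, 0.2251]
eef_rot: [[-0.668, -0.744, 0.013], [-0.744, 0.668, 0.003], [-0.011, -0.008, -1.0]]
force: [-0.4, 0.3, -1.4]
grip_width: 0.587
yaw_y 138.09092533575966 tcp [0.6196 0.2174 0.2251] q [ 33.5752  23.8713   6.9416   0.317  -72.3546 -75.5759] F [-0.4234  0.3396 -1.4494] w 0.5865289380037995
tool shift [0.0003 0.0039 0.0691]
rotvec [-0.0083  0.0107 -0.0088]
```

```bash
python3 -m inch '[0.05,0,0.003,0.02,0,0.008,-0.009, 0.05,0,0,0.02,0,0,0, 0.05,0,0,0.02,0,0,0, 0.05,0,0,0.012,0,0,0, 0.05,0,0,0,0,0,0]'
python3 go.py .6175 .220 .156 138.6
```

```text
time_s: 4.72
tcp_pos: [0.6222, 0.2217, 0.1643]
eef_rot: [[-0.664, -0.747, 0.026], [-0.748, 0.664, 0.003], [-0.019, -0.018, -1.0]]
force: [-0.2, -0.6, -0.8]
grip_width: 0.585
yaw_y 138.37019387657529 tcp [0.6222 0.2217 0.1643] q [ 33.9681  26.0319   1.3904   0.7762 -64.0301 -75.9199] F [-0.1896 -0.615  -0.8439] w 0.5846192023424968
tool shift [0.0045 0.0026 0.0082]
rotvec [-0.0176  0.0194 -0.0038]
```

```bash
python3 -m inch '[0.05,0.0045,0.0026,0.007,-0.0176,0.0194,0, 0.05,0,0,0,0,0,0]'
python3 go.py .6175 .220 .157 138.6
```

```text
time_s: 4.88
tcp_pos: [0.6181, 0.2209, 0.161]
eef_rot: [[-0.664, -0.748, 0.003], [-0.748, 0.664, 0.002], [-0.003, -0.001, -1.0]]
force: [0.1, 0.2, -0.6]
grip_width: 0.582
yaw_y 138.37947126659992 tcp [0.6181 0.2209 0.161 ] q [ 33.7619  26.4732   1.9332   0.0036 -65.2733 -75.3839] F [ 0.1304  0.1529 -0.643 ] w 0.5815628724289921
tool shift [ 0.0011 -0.0002  0.004 ]
rotvec [-0.0009  0.0031 -0.0038]
```

Well centred. Closing on the knob.

```bash
python3 -m inch '[0.05,0.001,0,0.004,0,0,0, 0.0,0,0,0,0,0,0, 0.0,0,0,0,0,0,0, 0.0,0,0,0,0,0,0, 0.0,0,0,0,0,0,0, 0.0,0,0,0,0,0,0, 0.0,0,0,0,0,0,0]'
python3 go.py .6175 .220 .157 138.6
```

```text
time_s: 5.47
tcp_pos: [0.6201, 0.2213, 0.163]
eef_rot: [[-0.664, -0.747, 0.012], [-0.747, 0.665, 0.006], [-0.012, -0.005, -1.0]]
force: [-0.2, 0.1, -0.4]
grip_width: 0.003
yaw_y 138.35184585763147 tcp [0.6201 0.2213 0.163 ] q [ 33.7325  26.2719   1.8674   0.0941 -64.8401 -75.4185] F [-0.2325  0.0928 -0.3905] w 0.003099454934627545
tool shift [0.0028 0.0011 0.006 ]
rotvec [-0.0048  0.0124 -0.0043]
```

The fingers closed to zero, so they missed the knob. I'll look.

```bash
python3 snap.py wrist w4; python3 snap.py scene s4; python3 snap.py top t4; python3 - <<'E'
import cv2
a=cv2.imread("pics/s4.png")[120:270,265:415];b=cv2.imread("pics/t4.png")[120:270,150:300]
cv2.imwrite("pics/st4.png",cv2.resize(cv2.hconcat([a,b]),None,fx=2.6,fy=2.6,interpolation=cv2.INTER_CUBIC))
E
```

```text
(no output)
```

View pics/w4.png

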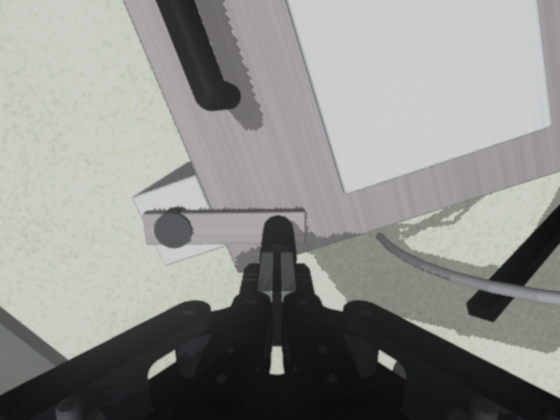

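View pics/st4.png

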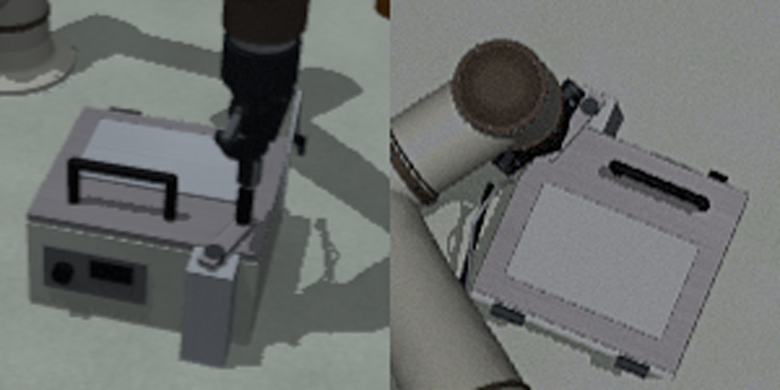

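```bash
python3 - <<'E'
from h import *
import pickle
p=pickle.load(open("pics/w4.pkl","rb"))
for X in [(.6201,.2213,.163),(.6201,.2213,.182),(.6201,.2213,.20),(.6175,.2198,.1895),(.6175,.2198,.145),(.6637,.179,.1475)]: print(X,proj(p,X))
R=p["attitude"];s=arm.observe();print(s["eef_rot"].T@(p["xyz"]-s["tcp_pos"]),s["eef_rot"].T@R)
E
```

```text
(0.6201, 0.2213, 0.163) [276.21967928 243.25756009]
(0.6201, 0.2213, 0.182) [276.00459363 258.1337116 ]
(0.6201, 0.2213, 0.2) [275.75390102 275.47257716]
(0.6175, 0.2198, 0.1895) [277.91375455 259.41777591]
(0.6175, 0.2198, 0.145) [277.98179333 227.08897884]
(0.6637, 0.179, 0.1475) [173.15635676 228.69401677]
[ 7.09777772e-02  1.15914136e-04 -1.76486307e-01] [[ 1.90147596e-04  9.60285626e-01  2.79018783e-01]
 [ 9.99999942e-01 -2.61323361e-04  2.17897453e-04]
 [ 2.82157918e-04  2.79018725e-01 -9.60285620e-01]]
```

```bash
python3 - <<'E'
import cv2
a=cv2.imread("pics/w4.png")[190:320,130:430]
cv2.imwrite("pics/w4z.png",cv2.resize(cv2.convertScaleAbs(a,alpha=1.8,beta=15),None,fx=2.6,fy=2.6,interpolation=cv2.INTER_CUBIC))
E
```

```text
(no output)
```

View pics/w4z.png

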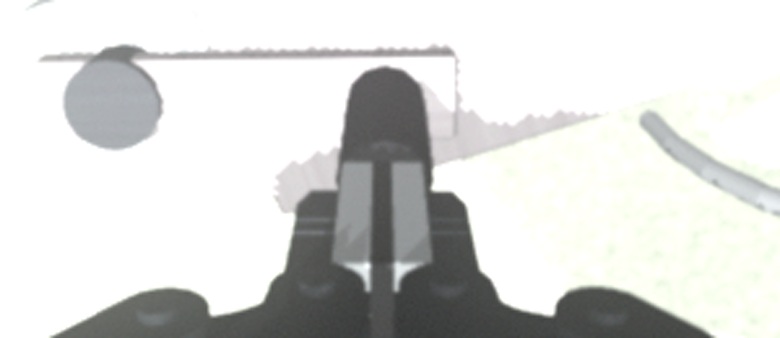

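The shut fingertips appear to hide the knob top, so I can't tell from this view. I'll open and look with the fingers apart.

```bash
python3 -m inch '[0.045,0,0,0,0,0.01,0, 0.045,0,0,0,0,0,0, 0.045,0,0,0,0,0,0, 0.045,0,0,0,0,0,0]'; python3 snap.py wrist w5;python3 snap.py scene s5; python3 - <<'E'
import cv2
a=cv2.imread("pics/w5.png")[190:320,130:430]
cv2.imwrite("pics/w5z.png",cv2.resize(cv2.convertScaleAbs(a,alpha=1.8,beta=15),None,fx=2.6,fy=2.6,interpolation=cv2.INTER_CUBIC))
a=cv2.imread("pics/s5.png")[140:250,310:400]
cv2.imwrite("pics/s5z.png",cv2.resize(cv2.convertScaleAbs(a,alpha=1.5,beta=15),None,fx=5,fy=5,interpolation=cv2.INTER_CUBIC))
E
```

```text
time_s: 5.95
tcp_pos: [0.62, 0.2213, 0.1625]
eef_rot: [[-0.664, -0.747, 0.004], [-0.747, 0.664, -0.003], [-0.0, -0.005, -1.0]]
force: [0.4, -0.4, 0.3]
grip_width: 0.523
```

View pics/w5z.png

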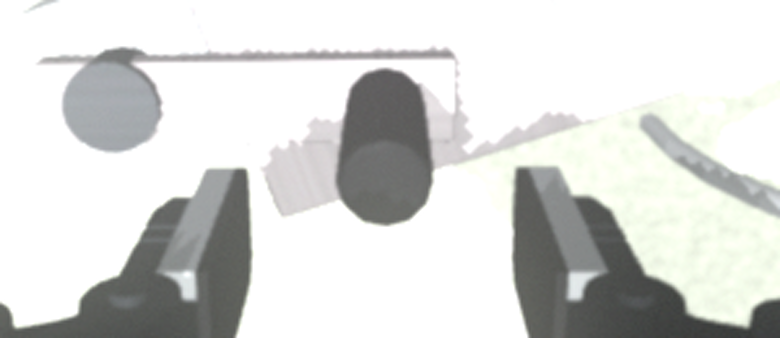

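View pics/s5z.png

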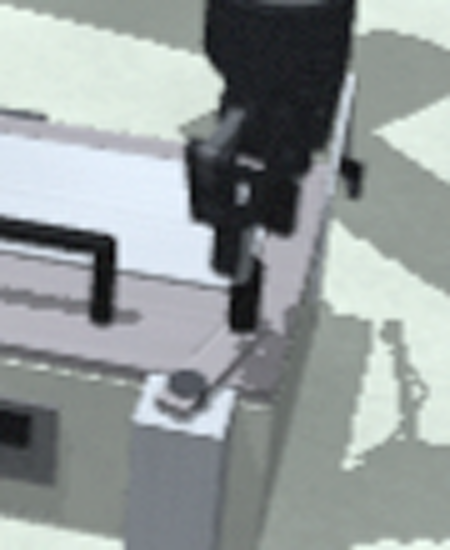

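The open view is clear. The fingers straddle the knob but lie above it. From the pad spacing (103 px for 44.6 mm, so depth 150 mm) the real tips sit about 37 mm behind the reported TCP. I'll descend carefully, watching the force.

```bash
python3 -m inch '[0.045,0.001,0.0015,0.012,0,0,0, 0.045,0,0,0.012,0,0,0, 0.045,0,0,0,0,0,0]'; python3 go.py .6175 .22 .125 138.6; python3 snap.py wrist w6; python3 - <<'E'
import cv2
a=cv2.imread("pics/w6.png")[190:320,130:430]
cv2.imwrite("pics/w6z.png",cv2.resize(cv2.convertScaleAbs(a,alpha=1.8,beta=15),None,fx=2.6,fy=2.6,interpolation=cv2.INTER_CUBIC))
E
```

```text
time_s: 6.3
tcp_pos: [0.6188, 0.2218, 0.1389]
eef_rot: [[-0.665, -0.747, 0.006], [-0.747, 0.665, -0.001], [-0.003, -0.005, -1.0]]
force: [0.5, 0.1, -0.7]
grip_width: 0.53
yaw_y 138.35206894717 tcp [0.6188 0.2218 0.1389] q [ 33.9174  27.484    0.1868   0.2822 -62.468  -75.6949] F [ 0.5454  0.0918 -0.7131] w 0.5301786949161877
tool shift [ 0.0022 -0.0001  0.0139]
rotvec [-0.0053  0.0029 -0.0043]
```

View pics/w6z.png

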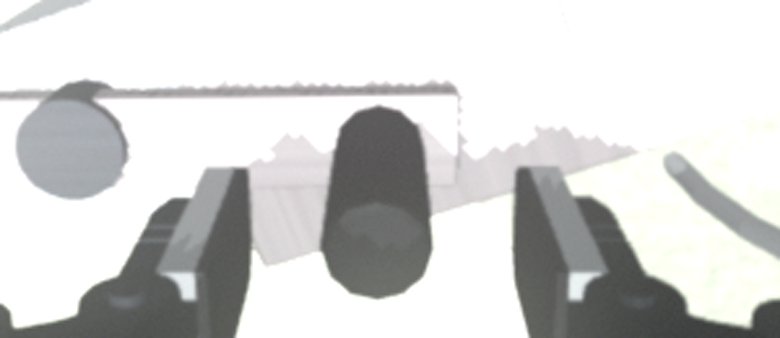

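No contact at TCP z 0.139, which confirms the offset. The tips are now about level with the knob top. Going down further.

```bash
python3 -m inch '[0.045,0.001,0,0.01,0,0,0, 0.045,0.001,0,0.01,0,0,0, 0.045,0,0,0,0,0,0]'; python3 go.py .6175 .22 .115 138.6; python3 snap.py wrist w7; python3 - <<'E'
import cv2
a=cv2.imread("pics/w7.png")[190:360,130:430]
cv2.imwrite("pics/w7z.png",cv2.resize(cv2.convertScaleAbs(a,alpha=1.8,beta=15),None,fx=2.6,fy=2.6,interpolation=cv2.INTER_CUBIC))
E
```

```text
time_s: 6.6
tcp_pos: [0.6192, 0.2208, 0.1204]
eef_rot: [[-0.664, -0.748, 0.01], [-0.748, 0.664, 0.0], [-0.007, -0.008, -1.0]]
force: [0.0, -0.3, -0.9]
grip_width: 0.531
yaw_y 138.37938815636468 tcp [0.6192 0.2208 0.1204] q [ 33.8548  28.2264  -1.4299   0.3634 -59.8328 -75.655 ] F [ 0.0429 -0.2719 -0.8824] w 0.5306541892329991
tool shift [0.0017 0.0008 0.0054]
rotvec [-0.0076  0.0072 -0.0038]
```

View pics/w7z.png

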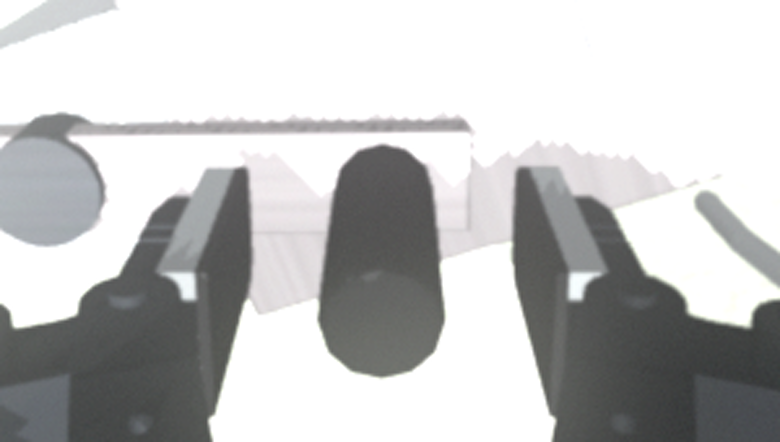

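```bash
python3 -m inch '[0.045,0.0015,0.0005,0.009,-0.007,0.007,0, 0,0,0,0,0,0,0, 0,0,0,0,0,0,0, 0,0,0,0,0,0,0, 0,0,0,0,0,0,0]'; python3 go.py .6175 .22 .115 138.6; python3 snap.py wrist w8; python3 - <<'E'
import cv2
a=cv2.imread("pics/w8.png")[190:360,130:430]
cv2.imwrite("pics/w8z.png",cv2.resize(cv2.convertScaleAbs(a,alpha=1.8,beta=15),None,fx=2.6,fy=2.6,interpolation=cv2.INTER_CUBIC))
E
```

```text
time_s: 7.07
tcp_pos: [0.6186, 0.2206, 0.1126]
eef_rot: [[-0.664, -0.748, 0.002], [-0.748, 0.664, 0.001], [-0.002, -0.001, -1.0]]
force: [1.5, -0.0, -1.0]
grip_width: 0.193
yaw_y 138.41765856156042 tcp [0.6186 0.2206 0.1126] q [ 33.7187  28.8088  -1.5045   0.0197 -59.5789 -75.3109] F [ 1.4608 -0.019  -1.0092] w 0.19337416218977932
tool shift [ 0.0012  0.0004 -0.0024]
rotvec [-0.0008  0.0017 -0.0032]
```

View pics/w8z.png

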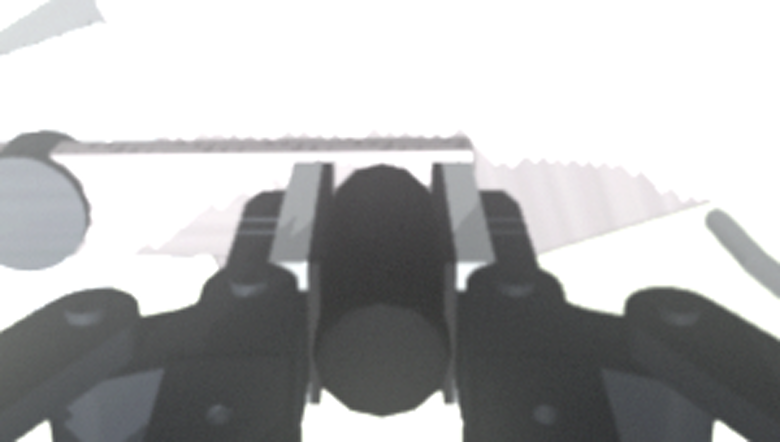

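Gripped (opening 16.5 mm on the 18 mm knob, centred in the picture). Now I'll swing it about the pivot, turning the tool with the lever.

```bash
python3 -m inch '[0,-0.0034,-0.0001,0,0,0,0.055, 0,-0.0068,-0.0004,0,0,0,0.11, 0,-0.0068,-0.0004,0,0,0,0.11, 0,-0.0068,-0.0004,0,0,0,0.11]'
cat > cl.py <<'E'
from h import *
s=arm.observe();v=s["tcp_pos"][:2]-np.array([.6637,.179]);y=s["eef_rot"][:,1]
print("r",np.linalg.norm(v),"clamp",np.radians(157.5)-np.arctan2(v[1],v[0]),"by yaw",np.radians(157.5)-np.arctan2(y[1],y[0]),s["tcp_pos"],s["eef_rot"][:,2],s["force"],s["grip_width"],"q6",s["joint_positions"][5])
E
python3 cl.py
```

```text
time_s: 7.45
tcp_pos: [0.6378, 0.2352, 0.1127]
eef_rot: [[-0.902, -0.432, 0.003], [-0.432, 0.902, 0.001], [-0.003, 0.0, -1.0]]
force: [0.4, 0.0, -0.4]
grip_width: 0.192
r 0.06189007709252181 clamp 0.7458521638194151 by yaw 0.7315002759169134 [0.6377736 0.2351979 0.1126579] [ 0.0027678   0.00146675 -0.99999509] [ 0.41994019  0.03687925 -0.41703114] 0.19210197162772252 q6 -98.27082696405625
```

```bash
python3 -m inch '[0,-0.0068,-0.0004,0,0,0,0.11, 0,-0.0068,-0.0004,0,0,0,0.11, 0,-0.0068,-0.0004,0,0,0,0.11, 0,-0.0068,-0.0004,0,0,0,0.11, 0,-0.0068,-0.0004,0,0,0,0.11]'; python3 cl.py
```

```text
time_s: 7.87
tcp_pos: [0.6726, 0.2411, 0.1127]
eef_rot: [[-0.992, 0.128, 0.003], [0.128, 0.992, -0.001], [-0.003, -0.0, -1.0]]
force: [0.2, -1.0, -0.3]
grip_width: 0.194
r 0.06267946591062547 clamp 1.3199189260213058 by yaw 1.3062457634108484 [0.67255954 0.24105017 0.11267694] [ 3.02576856e-03 -5.04721151e-04 -9.99995295e-01] [ 0.2381492  -1.0393101  -0.31566117] 0.19413151779545912 q6 -130.09901662320596
```

```bash
python3 -m inch '[0,-0.0068,-0.0005,0,0,0,0.11, 0,-0.0068,-0.0005,0,0,0,0.11, 0,-0.0068,-0.0005,0,0,0,0.11, 0,-0.0034,-0.0002,0,0,0,0.05,0,0,0,0,0,0,0]'; python3 cl.py
```

```text
time_s: 8.28
tcp_pos: [0.6967, 0.2328, 0.1126]
eef_rot: [[-0.863, 0.506, 0.003], [0.506, 0.863, -0.001], [-0.003, 0.0, -1.0]]
force: [-1.0, 0.7, 1.4]
grip_width: 0.193
r 0.0631456371346145 clamp 1.728017152620081 by yaw 1.7086808681833165 [0.69670111 0.23283585 0.1126465 ] [ 0.00259131 -0.0010822  -0.99999606] [-0.96371604  0.69493779  1.35132904] 0.19321880962299226 q6 -151.5633795215805
```

The clamp reads about 1.7 rad (needs ≥1.4) at a low, steady force. Release and rise.

```bash
python3 -m inch '[0.045,0,0,0,0,0,0, 0.045,0,0,0,0,0,0, 0.045,0,0,0,0,0,0, 0.045,0,0,-0.02,0,0,0, 0.045,0,0,-0.035,0,0,0, 0.045,0,0,-0.04,0,0,0, 0.045,0,0,-0.04,0,0,0, 0.045,0,0,-0.04,0,0,0, 0.045,0,0,-0.02,0,0,0]'; python3 go.py .566 .095 .29 157.5; python3 snap.py wrist w9
```

```text
time_s: 9.03
tcp_pos: [0.6925, 0.2314, 0.3055]
eef_rot: [[-0.867, 0.498, -0.014], [0.498, 0.867, -0.011], [0.007, -0.016, -1.0]]
force: [1.4, -0.3, 0.9]
grip_width: 0.526
yaw_y 60.11529887627304 tcp [0.6925 0.2314 0.3055] q [  31.1737   31.6305   30.7678    0.1145  -90.1264 -151.0622] F [ 1.3975 -0.3208  0.8527] w 0.5256275245757561
tool shift [ 0.0416 -0.1811  0.0187]
rotvec [-0.0064 -0.0186 -1.6997]
```

View pics/w9.png

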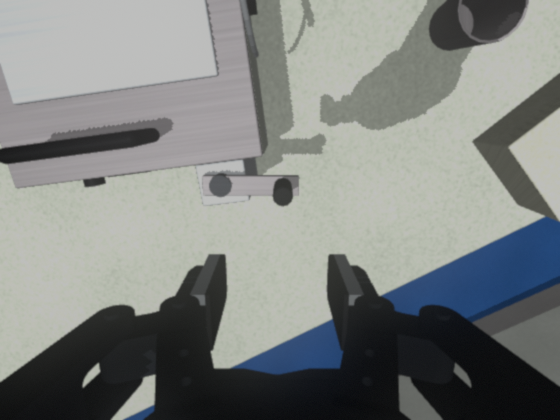

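The lever now points outward from the socket (pivot 219,185, knob 283,192), fully clear of the lid. Next I'll turn the tool for the bar.

```bash
python3 -m inch '[0.045,0,0,0,0,0,-0.12, 0.045,0,0,0,0,0,-0.12, 0.045,0,0,0,0,0,-0.12, 0.045,0,0,0,0,0,-0.12, 0.045,0,0,0,0,0,-0.12, 0.045,0,0,0,0,0,-0.12, 0.045,0,0,0,0,0,-0.12, 0.045,0,0,0,0,0,-0.12, 0.045,0,0,0,0,0,-0.12, 0.045,0,0,0,0,0,-0.12, 0.045,0,0,0,0,0,-0.12, 0.045,0,0,0,0,0,-0.12, 0.045,0,0,0,0,0,-0.12, 0.045,0,0,0,0,0,-0.12, 0.045,0,0,0,0,0,0]'; python3 go.py .566 .095 .29 157.5
```

```text
time_s: 10.33
tcp_pos: [0.6922, 0.2334, 0.3104]
eef_rot: [[-0.333, -0.943, -0.001], [-0.943, 0.333, -0.005], [0.005, -0.001, -1.0]]
force: [-0.1, 0.4, -0.4]
grip_width: 0.528
yaw_y 160.55943874029043 tcp [0.6922 0.2334 0.3104] q [ 31.3697  31.1087  30.5111   0.217  -89.5937 -50.8122] F [-0.1446  0.3701 -0.3986] w 0.5278250943752002
tool shift [0.1724 0.073  0.0212]
rotvec [-0.001  -0.005   0.0534]
```

```bash
python3 -m inch '[0.045,0.034,0.0145,0,0,0,0.053, 0.045,0.034,0.0125,0,0,0,0, 0.045,0.034,0.0125,0,0,0,0, 0.045,0.034,0.0125,0,0,0,0, 0.045,0.034,0.0125,0,0,0,0, 0.045,0,0,0,0,0,0]'; python3 go.py .566 .095 .25 157.5;  python3 snap.py wrist w10
```

```text
time_s: 10.83
tcp_pos: [0.5619, 0.0974, 0.301]
eef_rot: [[-0.396, -0.918, -0.013], [-0.918, 0.396, -0.011], [0.015, 0.007, -1.0]]
force: [-1.6, -0.4, 0.9]
grip_width: 0.531
yaw_y 156.64152445615488 tcp [0.5619 0.0974 0.301 ] q [ 26.2369  14.1145   3.4551   0.2296 -80.2624 -49.6329] F [-1.6193 -0.3513  0.8664] w 0.5306809572779243
tool shift [-0.0002 -0.005   0.051 ]
rotvec [ 0.0075 -0.0148 -0.0149]
```

View pics/w10.png

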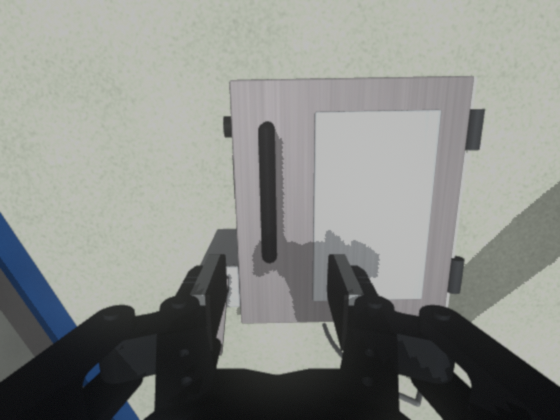

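The bar runs from (267,125) to (269,258), parallel to the pads, with the lid fully in view. I'll measure it on its height plane.

```bash
python3 - <<'E'
from h import *
import pickle,cv2
p=pickle.load(open("pics/w10.pkl","rb"))
g=cv2.cvtColor(cv2.imread("pics/w10.png"),cv2.COLOR_BGR2GRAY);m=np.zeros_like(g);m[110:275,250:285]=(g[110:275,250:285]<55)*255
c=max(cv2.findContours(m,0,2)[0],key=cv2.contourArea);r=cv2.minAreaRect(c);print(r)
(cx,cy),(w,h),a=r;x,y,ww,hh=cv2.boundingRect(c)
A=plane(p,(cx,y),.188);B=plane(p,(cx+1,y+hh),.188);print(A,B,(A+B)/2,np.linalg.norm(A-B),np.degrees(np.arctan2(*(B-A)[1::-1])))
for q in [(231,80),(472,76),(243,323)]:print(plane(p,q,.134))
E
```

```text
((267.6312255859375, 192.49667358398438), (139.08218383789062, 14.486845016479492), 88.54364013671875)
[0.54342992 0.03889839 0.188     ] [0.59234446 0.15240083 0.188     ] [0.56788719 0.09564961 0.188     ] 0.12359383177458298 66.68609060205216
[ 0.5605825  -0.00957324  0.134     ]
[0.35180035 0.07655415 0.134     ]
[0.65912498 0.23030221 0.134     ]
```

Bar centre is (0.568, 0.0956) with length 124 mm (110 + 14, as it should be). Descending over it.

```bash
python3 go.py .568 .0956 .20 157.5; python3 -m inch '[0.045,-0.002,-0.006,0.035,0.0075,-0.0148,-0.015, 0.045,0,0,0.035,0,0,0, 0.045,0,0,0.03,0,0,0, 0.045,0,0,0,0,0,0]'; python3 go.py .568 .0956 .136 157.5
```

```text
yaw_y 156.6798285802001 tcp [0.564  0.099  0.3011] q [ 26.2973  14.2821   3.6859   0.236  -80.2021 -49.657 ] F [0.3015 0.3234 0.4179] w 0.5254641987500532
tool shift [ 0.0002 -0.0056  0.101 ]
rotvec [ 0.006  -0.0132 -0.0143]
time_s: 11.22
tcp_pos: [0.5743, 0.1002, 0.2021]
eef_rot: [[-0.389, -0.921, 0.015], [-0.921, 0.389, 0.007], [-0.012, -0.011, -1.0]]
force: [-0.6, -0.2, -0.3]
grip_width: 0.528
yaw_y 157.12907193245934 tcp [0.5743 0.1002 0.2021] q [ 25.825   17.3158  -6.1399   0.0411 -65.6005 -48.7087] F [-0.6303 -0.2205 -0.3339] w 0.5276294282387162
tool shift [0.0074 0.0048 0.0659]
rotvec [-0.0114  0.0119 -0.0064]
```

```bash
python3 -m inch '[0.045,0.007,0.004,0.02,-0.011,0.012,-0.006, 0.045,0,0,0.015,0,0,0, 0.045,0,0,0,0,0,0]'; python3 go.py .568 .0956 .136 157.5; python3 snap.py wrist w11
```

```text
time_s: 11.47
tcp_pos: [0.5715, 0.0972, 0.1678]
eef_rot: [[-0.384, -0.923, 0.003], [-0.923, 0.384, -0.002], [0.0, -0.003, -1.0]]
force: [0.2, 0.2, 0.6]
grip_width: 0.526
yaw_y 157.4093548750209 tcp [0.5715 0.0972 0.1678] q [ 25.7497  18.9397  -8.9663   0.1787 -61.9751 -48.4242] F [0.2267 0.1942 0.6472] w 0.5262597550847679
tool shift [0.0029 0.0027 0.0318]
rotvec [-0.0034 -0.0003 -0.0016]
```

View pics/w11.png

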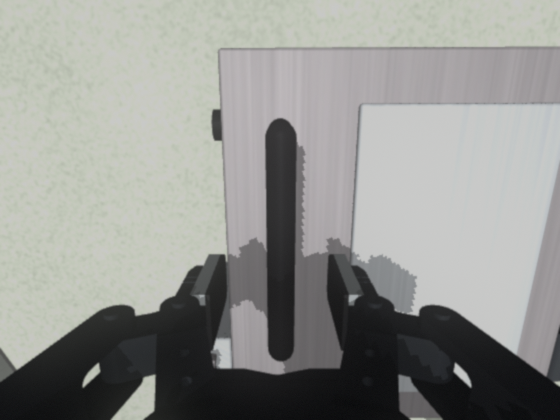

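The bar (columns 266–297, rows 120–360) sits between the open pads. I'll descend the last 30 mm and close.

```bash
python3 -m inch '[0.045,0.003,0.0025,0.015,0,0,0, 0.045,0,0,0.015,0,0,0, 0.045,0,0,0.003,0,0,0]'; python3 go.py .568 .0956 .134 157.5
```

```text
time_s: 11.77
tcp_pos: [0.5751, 0.0983, 0.1426]
eef_rot: [[-0.383, -0.924, 0.018], [-0.924, 0.383, 0.002], [-0.008, -0.016, -1.0]]
force: [-0.8, -0.3, -0.5]
grip_width: 0.53
yaw_y 157.4648875334046 tcp [0.5751 0.0983 0.1426] q [ 25.8038  20.108  -11.2361   0.4187 -57.7002 -48.5559] F [-0.7796 -0.2721 -0.4588] w 0.5296337478814297
tool shift [0.0053 0.0057 0.0085]
rotvec [-0.0157  0.0084 -0.0005]
```

```bash
python3 -m inch '[0.045,0.004,0.0055,0.008,-0.0155,0.0084,0, 0.045,0,0,0.002,0,0,0, 0,0,0,0,0,0,0, 0,0,0,0,0,0,0, 0,0,0,0,0,0,0, 0,0,0,0,0,0,0, 0,0,0,0,0,0,0]'; python3 go.py .568 .0956 .134 157.5; python3 snap.py wrist w12;python3 snap.py scene s12
```

```text
time_s: 12.35
tcp_pos: [0.5702, 0.0991, 0.1374]
eef_rot: [[-0.383, -0.924, 0.003], [-0.924, 0.383, 0.003], [-0.004, -0.002, -1.0]]
force: [1.1, -1.3, -4.2]
grip_width: 0.14
yaw_y 157.45508663791625 tcp [0.5702 0.0991 0.1374] q [ 25.8438  20.377  -11.4514  -0.0807 -57.9234 -48.3458] F [ 1.1454 -1.3079 -4.1713] w 0.14042651058000297
tool shift [0.0041 0.0007 0.0034]
rotvec [-0.002   0.004  -0.0008]
```

View pics/w12.png

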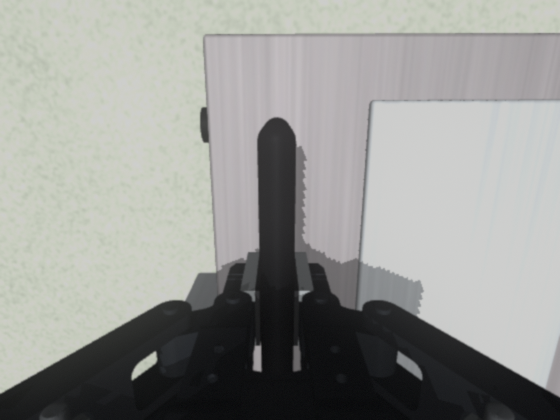

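View pics/s12.png

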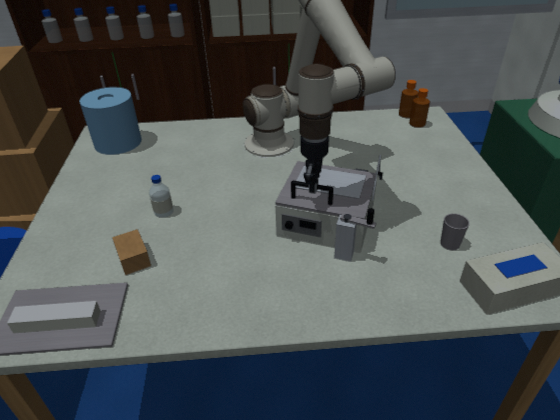

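The bar is held (12 mm on the 14 mm bar). I'll lift along its arc with the tool kept upright, the first three steps as a test.

```bash
python3 -m inch '[0,0,0.0043,-0.0118,0,0,0, 0,0,0.005,-0.0115,0,0,0, 0,0,0.0057,-0.0112,0,0,0]'
cat > lid.py <<'E'
from h import *
np.set_printoptions(precision=4,suppress=True)
s=arm.observe();R=s["eef_rot"];t=s["tcp_pos"]
b=t-R[:,2]*.0486
f=np.array([.9239,-.3827,0]);H=np.array([.568,.0956,.186])-.195*f-np.array([0,0,.065])
d=b-H;x,z=d@f,d[2]
print("x,z",x,z,"r",np.hypot(x,z),"theta",np.arctan2(z,x)-np.arctan2(65,195),"by z",np.arcsin(z/.2055)-.3217,"F",s["force"],"w",s["grip_width"],"tilt",R[:,2],"tcp",t,"lat",d@np.array([.3827,.9239,0]),s["time_s"])
th=.61;g=np.array([.2055*np.cos(.3217+th),.2055*np.sin(.3217+th)])
print("to mark: f,z",g-np.array([x,z]))
from scipy.spatial.transform import Rotation as Ro
a=np.radians(157.5);yy=np.array([np.cos(a),np.sin(a),0]);zz=np.array([0,0,-1.]);G=np.c_[np.cross(yy,zz),yy,zz]
print("rotvec",Ro.from_matrix(R.T@G).as_rotvec())
E
python3 lid.py
```

```text
time_s: 12.7
tcp_pos: [0.5577, 0.1041, 0.17]
eef_rot: [[-0.385, -0.923, 0.004], [-0.923, 0.385, 0.001], [-0.003, -0.003, -1.0]]
force: [3.0, -0.4, -5.7]
grip_width: 0.138
x,z 0.18206617588283494 0.09761946957781273 r 0.20658570434871065 theta 0.17041711867597997 by z 0.17330257276320848 F [ 2.992  -0.3662 -5.7488] w 0.13766427832876627 tilt [ 0.0036  0.0013 -1.    ] tcp [0.5577 0.1041 0.17  ] lat 0.0038193454497637037 12.7
to mark: f,z [-0.0595  0.0673]
rotvec [-0.0028  0.0026 -0.002 ]
```

The force matches the text's lifting load and the radius agrees (206.6 vs 205.5 mm). Continuing.

```bash
python3 -m inch '[0,0,0.0064,-0.0108,0,0,0, 0,0,0.007,-0.0104,0,0,0, 0,0,0.0077,-0.0099,0,0,0, 0,0,0.0082,-0.0095,0,0,0]'; python3 lid.py
```

```text
time_s: 13.03
tcp_pos: [0.5292, 0.1159, 0.215]
eef_rot: [[-0.385, -0.923, 0.007], [-0.923, 0.385, 0.002], [-0.004, -0.006, -1.0]]
force: [4.4, -0.8, -8.1]
grip_width: 0.136
x,z 0.15108814692645156 0.14258371146065646 r 0.20774441729097018 theta 0.43469672697871936 by z 0.44510506542362227 F [ 4.4012 -0.7872 -8.0773] w 0.13585352066554957 tilt [ 0.0072  0.0016 -1.    ] tcp [0.5292 0.1159 0.215 ] lat 0.0037445155604232754 13.0333
to mark: f,z [-0.0285  0.0224]
rotvec [-0.006   0.0042 -0.0023]
```

```bash
python3 -m inch '[0,0,0.0092,-0.0085,-0.004,0.003,0, 0,0,0.0096,-0.0078,0,0,0, 0,0,0.0075,-0.005,0,0,0, 0,0,0,0,0,0,0]'; python3 lid.py; for n in wrist top scene; do python3 snap.py $n ${n}13; done
python3 - <<'E'
import cv2
a=cv2.imread("pics/scene13.png")[110:270,260:420];b=cv2.imread("pics/top13.png")[130:290,140:300]
cv2.imwrite("pics/st13.png",cv2.resize(cv2.hconcat([a,b]),None,fx=2.5,fy=2.5,interpolation=cv2.INTER_CUBIC))
E
```

```text
time_s: 13.37
tcp_pos: [0.5019, 0.1273, 0.2424]
eef_rot: [[-0.383, -0.924, 0.009], [-0.924, 0.383, 0.002], [-0.005, -0.007, -1.0]]
force: [3.7, -0.1, -8.5]
grip_width: 0.135
x,z 0.12146268028671874 0.1699795318015549 r 0.20891678710412304 theta 0.6286064863566645 by z 0.6523190395255416 F [ 3.7106 -0.1318 -8.5381] w 0.1351401302583929 tilt [ 0.0088  0.0022 -1.    ] tcp [0.5019 0.1273 0.2424] lat 0.0037027405338109064 13.3667
to mark: f,z [ 0.0011 -0.005 ]
rotvec [-0.0073  0.0054 -0.0002]
```

View pics/st13.png

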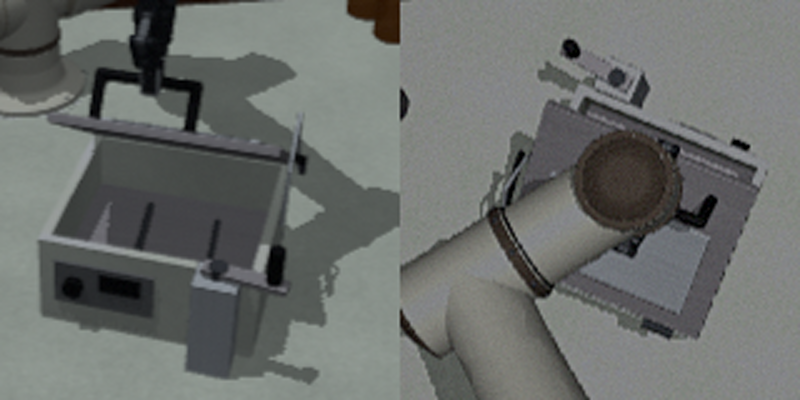

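View pics/wrist13.png

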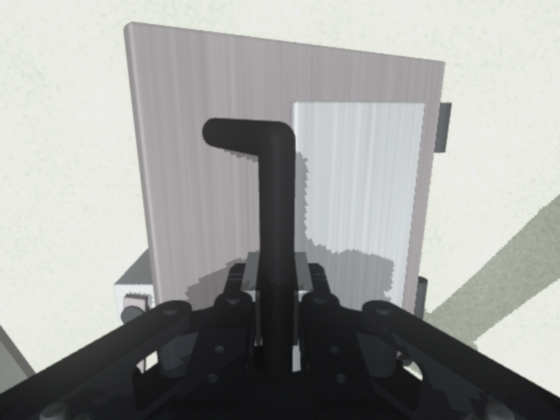

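```bash
python3 - <<'E'
import cv2
a=cv2.imread("pics/scene13.png")[125:185,270:400]
cv2.imwrite("pics/sz13.png",cv2.resize(cv2.convertScaleAbs(a,alpha=1.5,beta=10),None,fx=6,fy=6,interpolation=cv2.INTER_CUBIC))
b=cv2.imread("pics/top13.png")[155:275,170:300]
cv2.imwrite("pics/tz13.png",cv2.resize(cv2.convertScaleAbs(b,alpha=1.5,beta=10),None,fx=5,fy=5,interpolation=cv2.INTER_CUBIC))
E
```

```text
(no output)
```

View pics/sz13.png

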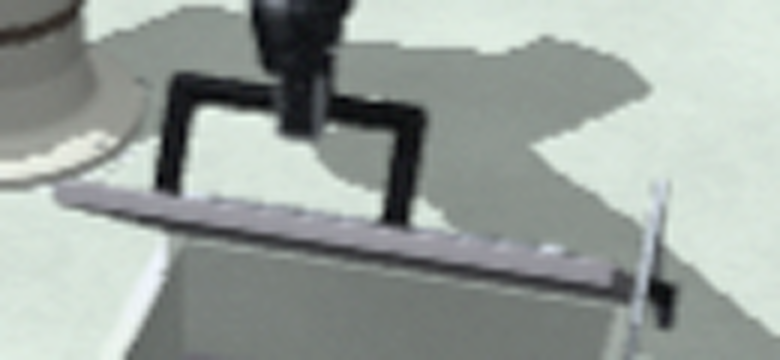

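View pics/tz13.png

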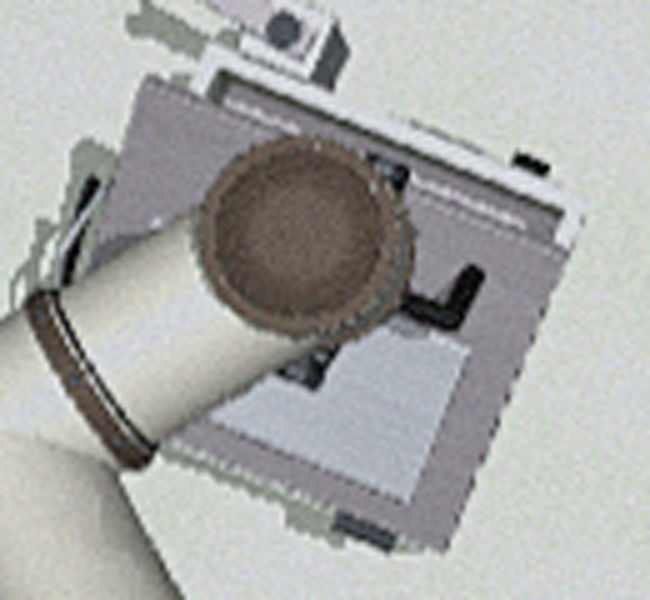

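```bash
python3 - <<'E'
from h import *
import pickle
np.set_printoptions(precision=4,suppress=True)
P={n:pickle.load(open(f"pics/{n}13.pkl","rb")) for n in("top","scene","wrist")}
T=lambda x,y:((x+.5)/5-.5+170,(y+.5)/5-.5+155); S=lambda x,y:((x+.5)/6-.5+270,(y+.5)/6-.5+125)
f=np.array([.9239,-.3827,0]);o=np.array([.3827,.9239,0]);H=np.array([.568,.0956,.186])-.195*f-np.array([0,0,.065])
def rep(n,pr):
    X,e=tri(pr);d=X-H;x,z=d@f,d[2];print(n,X,np.round(e,1),"f,o,z",x,d@o,z,"r",np.hypot(x,z),"ang",np.arctan2(z,x))
rep("FRb top+wrist",[(P["top"],T(572,252)),(P["wrist"],(127,25))])
rep("FRb top+scene",[(P["top"],T(572,252)),(P["scene"],S(57,204))])
rep("FRb wrist+scene",[(P["wrist"],(127,25)),(P["scene"],S(57,204))])
rep("FLb top+scene",[(P["top"],T(150,75)),(P["scene"],S(614,286))])
# predicted pixel of corner (bottom front) for angles
for th in (.55,.6,.65,.7):
    u=np.cos(th)*f+np.array([0,0,np.sin(th)]);w=-np.sin(th)*f+np.array([0,0,np.cos(th)])
    B=H+.030*o*1
    for s in(-1,1):
        X=H+ (.03+0)*o*0+ u*.230+w*.001+o*(.13*s+.03)
        print(th,s,"top",proj(P["top"],X),"scene",proj(P["scene"],X),"wrist",proj(P["wrist"],X))
print("obs R top",T(572,252),"scene",S(57,204),"wrist",(127,25),"L top",T(150,75),"scene",S(614,286))
E
```

```text
FRb top+wrist [0.5178 0.0069 0.2599] [1.3 1.3] f,o,z 0.18258164978719157 -0.10118566357352587 0.1389361369572853 r 0.22943258049288948 ang 0.6504745414991764
FRb top+scene [0.5174 0.0065 0.251 ] [0.6 0.6] f,o,z 0.18238425429406582 -0.10167009958866166 0.1299733228733937 r 0.22395776582461682 ang 0.6191553002525694
FRb wrist+scene [0.5209 0.0061 0.2534] [0.8 0.8] f,o,z 0.1857137577179025 -0.10068749189745052 0.13240178321177426 r 0.22807856541850102 ang 0.6193543274888482
FLb top+scene [0.6174 0.2472 0.2538] [0.1 0.1] f,o,z 0.18265681597484978 0.15897382234157859 0.13277918154093066 r 0.22581812033747328 ang 0.6285737436549532
0.55 -1 top [284.9654 200.7588] scene [278.0516 163.7918] wrist [116.928   33.9765]
0.55 1 top [201.6251 165.9488] scene [371.0257 178.5975] wrist [167.2626 457.2709]
0.6 -1 top [284.2003 202.5148] scene [278.6728 159.7162] wrist [121.3855  29.555 ]
0.6 1 top [200.2553 167.4432] scene [371.7777 174.3085] wrist [172.3323 471.7478]
0.65 -1 top [283.3569 204.4594] scene [279.3505 155.6466] wrist [127.9098  24.7329]
0.65 1 top [198.8159 169.1288] scene [372.5466 170.0186] wrist [178.7413 486.9223]
0.7 -1 top [282.4362 206.5904] scene [280.0825 151.5985] wrist [136.8517  19.4775]
0.7 1 top [197.3102 171.0043] scene [373.3295 165.7447] wrist [186.6161 502.774 ]
obs R top (284.0, 205.0) scene (279.0833333333333, 158.58333333333334) wrist (127, 25) L top (199.6, 169.6) scene (371.9166666666667, 172.25)
```

The lid reads about 0.62–0.65 by the views and 0.63–0.65 by kinematics; the mark is about 0.61. Before trimming, I'll refine the pointer reading using the other saved views.

```bash
python3 - <<'E'
from h import *
import pickle,cv2
np.set_printoptions(precision=4,suppress=True)
for yaw in(-22.1,-22.8):
  th=np.radians(yaw);f=np.array([np.cos(th),np.sin(th),0]);o=np.array([-f[1],f[0],0])
  for t,(x0,x1,y0,y1) in {"w1":(370,425,135,235),"w3":(378,488,155,242),"w4":(466,560,190,322),"w6":(466,560,150,340),"w7":(466,560,150,340)}.items():
    p=pickle.load(open(f"pics/{t}.pkl","rb"));g=cv2.cvtColor(cv2.imread(f"pics/{t}.png"),cv2.COLOR_BGR2GRAY)
    for thr in(50,65):
        m=np.zeros_like(g);m[y0:y1,x0:x1]=(g[y0:y1,x0:x1]<thr)*255
        nl,lab,st,_=cv2.connectedComponentsWithStats(m);k=1+np.argmax(st[1:,4]);ys,xs=np.nonzero(lab==k)
        vx,vy,cx,cy=cv2.fitLine(np.float32(np.c_[xs,ys]),cv2.DIST_HUBER,0,.01,.01).ravel()
        n=np.cross(ray(p,(cx,cy))[1],ray(p,(cx+40*vx,cy+40*vy))[1]);n/=np.linalg.norm(n);d=np.cross(n,o);s=np.linalg.norm(d);d/=s;d*=np.sign(d[2])
        print(yaw,t,thr,st[k],"ang",np.arctan2(d[2],d@f),"cond",s)
E
python3 - <<'E'
import cv2
a=cv2.imread("pics/w3.png")[140:250,330:500];cv2.imwrite("pics/w3p.png",cv2.resize(a,None,fx=4.5,fy=4.5,interpolation=cv2.INTER_CUBIC))
E
```

```text
-22.1 w1 50 [381 152  32  57 385] ang 0.6047534332894456 cond 0.4798034376371828
-22.1 w1 65 [379 150  35  60 464] ang 0.6063650144402646 cond 0.48022664938260884
-22.1 w3 50 [398 158  72  59 806] ang 0.6149952564117536 cond 0.5509769416734808
-22.1 w3 65 [397 157  74  61 902] ang 0.6235701744477452 cond 0.5558633169893626
-22.1 w4 50 [ 490  206   70   80 2150] ang 0.6229382651841574 cond 0.8273430138550947
-22.1 w4 65 [ 490  205   70   81 2225] ang 0.6258199973538189 cond 0.829025025874663
-22.1 w6 50 [ 523  264   37   56 1094] ang 0.7518798937869441 cond 0.941063375287195
-22.1 w6 65 [ 522  264   38   57 1131] ang 0.7515415344128608 cond 0.940766794378559
-22.1 w7 50 [466 320  27  20 298] ang 1.9845054651229406 cond 0.771922719605094
-22.1 w7 65 [466 319  28  21 314] ang 1.9667281546093296 cond 0.7769795086271253
-22.8 w1 50 [381 152  32  57 385] ang 0.62286490290171 cond 0.4859658965508221
-22.8 w1 65 [379 150  35  60 464] ang 0.6244351966947213 cond 0.4864013426131899
-22.8 w3 50 [398 158  72  59 806] ang 0.6299137840094605 cond 0.5569074733280872
-22.8 w3 65 [397 157  74  61 902] ang 0.6382095673434622 cond 0.5618396487353994
-22.8 w4 50 [ 490  206   70   80 2150] ang 0.6296070853914303 cond 0.8313440864023965
-22.8 w4 65 [ 490  205   70   81 2225] ang 0.6324318081757172 cond 0.8330238657282049
-22.8 w6 50 [ 523  264   37   56 1094] ang 0.7550404581004283 cond 0.9438576447740467
-22.8 w6 65 [ 522  264   38   57 1131] ang 0.7547118932134433 cond 0.9435669779855715
-22.8 w7 50 [466 320  27  20 298] ang 1.9886157633196924 cond 0.7647695504877398
-22.8 w7 65 [466 319  28  21 314] ang 1.970607899253076 cond 0.769840010908835
```

View pics/w3p.png

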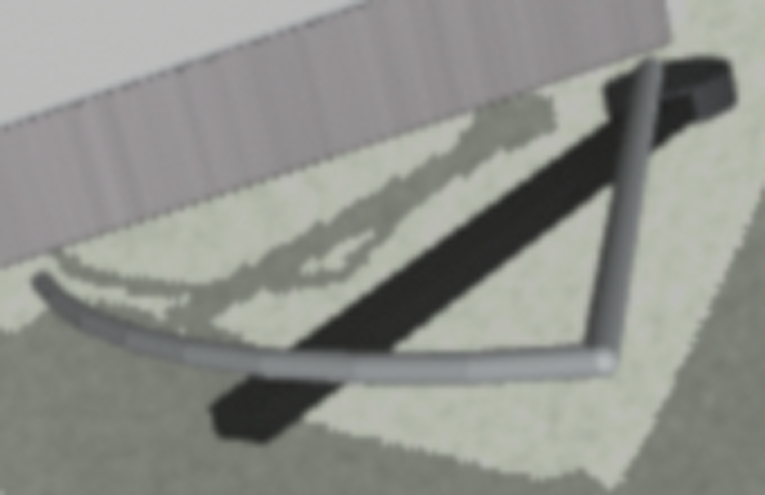

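The pointer reads about 0.62 across views. I'll check the lid angle with the wrist camera alone, using the same lid points seen shut (w10) and now.

```bash
python3 - <<'E'
import cv2
for t,(x0,y0,x1,y1) in {"w10":(215,60,485,130),"wrist13":(115,10,455,115)}.items():
    a=cv2.imread(f"pics/{t}.png")[y0:y1,x0:x1];s=2.9 if t=="w10" else 2.3
    cv2.imwrite(f"pics/{t}z.png",cv2.resize(a,None,fx=s,fy=s,interpolation=cv2.INTER_CUBIC))
E
```

```text
(no output)
```

View pics/w10z.png

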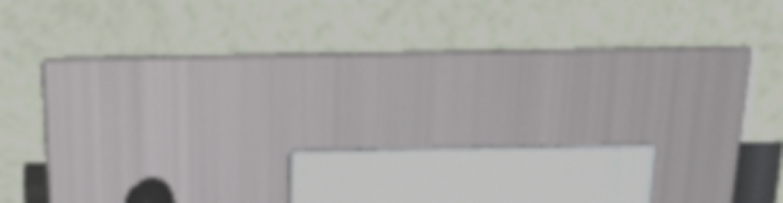

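View pics/wrist13z.png

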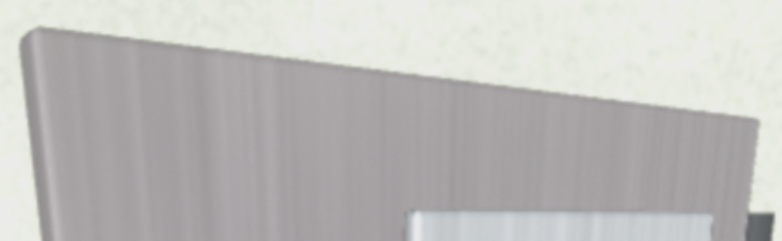

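```bash
cat > fit.py <<'E'
from h import *
import pickle
from scipy.optimize import least_squares
from scipy.spatial.transform import Rotation as Ro
a=lambda x,y:((x+.5)/2.9-.5+215,(y+.5)/2.9-.5+60);b=lambda x,y:((x+.5)/2.3-.5+115,(y+.5)/2.3-.5+10)
A=[a(46,59),a(749,47),a(289,152),a(654,146)];B=[b(38,28),b(757,121),b(411,212),b(712,214)]
P=pickle.load(open("pics/w10.pkl","rb"));Q=pickle.load(open("pics/wrist13.pkl","rb"))
X=np.array([plane(P,q,.134) for q in A])
f=np.array([.9239,-.3827,0]);o=np.array([.3827,.9239,0])
for hx in(.3858,.3878,.3898):
    H=np.array([hx,.1702,.121])
    rot=lambda th:Ro.from_rotvec(-o*th).apply(X-H)+H
    r=least_squares(lambda v:np.ravel([proj(Q,x+np.r_[v[1:],0])-q for x,q in zip(rot(v[0]),B)]),[.6,0,0])
    print(hx,r.x,np.round(r.fun,1))
    r=least_squares(lambda v:np.ravel([proj(Q,x)-q for x,q in zip(rot(v[0]),B)]),[.6]);print(r.x,np.round(r.fun,1))
E
python3 fit.py
```

```text
0.3858 [ 6.29493526e-01  4.68260819e-04 -1.07869981e-04] [ 2.8 -0.6  1.9 -0.8 -2.1  0.5 -4.2  0.4]
[0.62428506] [ 3.  -0.2  2.5 -0.9 -2.3  0.4 -3.8  0.3]
0.3878 [ 6.25641638e-01 -1.22882875e-04 -1.17292130e-04] [ 3.6 -0.2  1.5 -1.  -2.6  0.1 -4.6  0.1]
[0.62683203] [ 3.7  0.1  1.4 -0.7 -2.5  0.4 -4.7  0.3]
0.3898 [ 6.21601793e-01 -7.19960957e-04 -1.23731532e-04] [ 4.3  0.2  1.1 -1.1 -3.  -0.3 -5.1 -0.2]
[0.62926819] [ 4.3  0.5  0.3 -0.6 -2.7  0.4 -5.6  0.3]
```

The lid comes out at about 0.63 and the mark at about 0.62. A tiny trim down, then a hold to check for drift.

```bash
python3 lid.py; python3 -m inch '[0,0,-0.0015,0.0012,0,0,0, 0,0,0,0,0,0,0, 0,0,0,0,0,0,0]'; python3 lid.py; python3 -m inch '[0,0,0,0,0,0,0, 0,0,0,0,0,0,0, 0,0,0,0,0,0,0, 0,0,0,0,0,0,0, 0,0,0,0,0,0,0, 0,0,0,0,0,0,0]'; python3 lid.py
```

```text
x,z 0.12298901350915302 0.1688427081139861 r 0.20888790660835138 theta 0.6194971641101734 by z 0.6425454300974053 F [ 4.8019 -1.7397 -6.5352] w 0.13968400447689847 tilt [ 0.0084  0.0007 -1.    ] tcp [0.5033 0.1266 0.2412] lat 0.0037177127791192957 13.5167
to mark: f,z [-0.0004 -0.0039]
rotvec [-0.0075  0.0038 -0.0007]
time_s: 13.77
tcp_pos: [0.5058, 0.1255, 0.2392]
eef_rot: [[-0.384, -0.923, 0.008], [-0.923, 0.384, -0.001], [-0.002, -0.008, -1.0]]
force: [4.7, -1.9, -6.1]
grip_width: 0.141
x,z 0.12569154695511922 0.1667666109043217 r 0.20882879947096467 theta 0.603182578100246 by z 0.6250424914187194 F [ 4.6512 -1.9058 -6.0847] w 0.14068640342603098 tilt [ 0.008  -0.0009 -1.    ] tcp [0.5058 0.1255 0.2392] lat 0.003711458109321504 13.7667
to mark: f,z [-0.0031 -0.0018]
rotvec [-0.0078  0.0022 -0.0011]
time_s: 14.27
tcp_pos: [0.5069, 0.125, 0.2382]
eef_rot: [[-0.385, -0.923, 0.007], [-0.923, 0.385, -0.002], [-0.001, -0.007, -1.0]]
force: [4.3, -1.7, -6.6]
grip_width: 0.135
x,z 0.12697619293394521 0.1657510927997578 r 0.20879745768642013 theta 0.5953417825373315 by z 0.6166344525673463 F [ 4.2588 -1.6615 -6.586 ] w 0.13522743447063978 tilt [ 0.0066 -0.0022 -1.    ] tcp [0.5069 0.125  0.2382] lat 0.003706906412239714 14.2667
to mark: f,z [-0.0044 -0.0008]
rotvec [-0.007   0.0005 -0.0023]
```

Hold rows sag slightly, and the lid now reads about 0.60. A small raise, then re-image.

```bash
python3 -m inch '[0,0,0.0040,-0.0030,0,0,0, 0,0,0.0004,-0.0003,0,0,0]'; python3 lid.py; for n in wrist top scene; do python3 snap.py $n ${n}14; done; python3 lid.py;
python3 - <<'E'
import cv2
a=cv2.imread("pics/wrist14.png")[10:115,115:455];cv2.imwrite("pics/wrist14z.png",cv2.resize(a,None,fx=2.3,fy=2.3,interpolation=cv2.INTER_CUBIC))
a=cv2.imread("pics/scene14.png")[125:185,270:400]
cv2.imwrite("pics/sz14.png",cv2.resize(cv2.convertScaleAbs(a,alpha=1.5,beta=10),None,fx=6,fy=6,interpolation=cv2.INTER_CUBIC))
E
```

```text
time_s: 14.43
tcp_pos: [0.5032, 0.1265, 0.2413]
eef_rot: [[-0.385, -0.923, 0.007], [-0.923, 0.385, -0.003], [-0.0, -0.008, -1.0]]
force: [3.7, -1.7, -7.0]
grip_width: 0.14
x,z 0.12291937142488377 0.1689090756608107 r 0.20890056896063736 theta 0.6199536833038892 by z 0.6431122150883155 F [ 3.6825 -1.6644 -7.0023] w 0.13959883673562426 tilt [ 0.0073 -0.0026 -1.    ] tcp [0.5032 0.1265 0.2413] lat 0.003724030282084262 14.4333
to mark: f,z [-0.0003 -0.004 ]
rotvec [-0.0078  0.0004 -0.0025]
x,z 0.12323701193614804 0.16865193921901017 r 0.2088799600566866 theta 0.6179997657889755 by z 0.6409188177198355 F [ 3.971  -2.6041 -5.6925] w 0.13767277995705113 tilt [ 0.0073 -0.003  -1.    ] tcp [0.5035 0.1263 0.2411] lat 0.003707526969510589 14.5833
to mark: f,z [-0.0007 -0.0037]
rotvec [-0.0079  0.     -0.0025]
```

View pics/wrist14z.png

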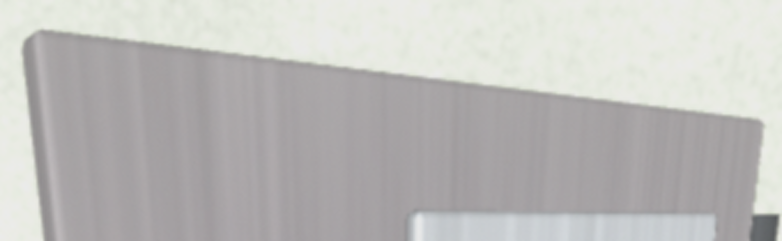

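View pics/sz14.png

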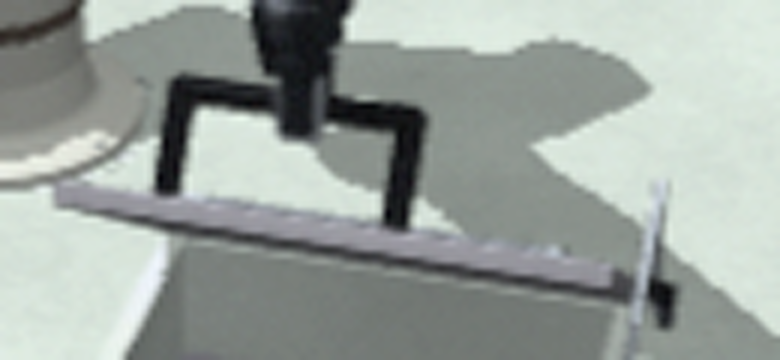

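View pics/top14.png

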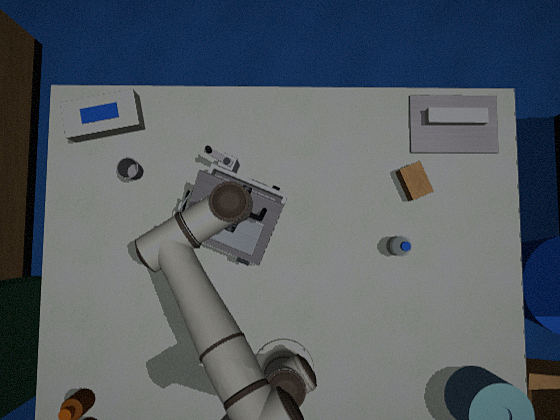

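Bystanders, pointer hub and clamp look unchanged: clamp out at (208,150), beaker (130,168), carton (413,180), bottle (398,245). The lid reads about 0.62–0.63. I'll make one last tiny lift against the sag, then check settling while the target stays held.

```bash
python3 -m inch '[0,0,0.0010,-0.0008,0,0,0]'; python3 - <<'E'
import subprocess
from cell import arm
for i in range(6):
    print(subprocess.run(["python3","lid.py"],capture_output=True,text=True).stdout.split("F")[0]); arm.camera("top")
E
python3 snap.py wrist w15
```

```text
time_s: 14.67
tcp_pos: [0.5028, 0.1266, 0.2416]
eef_rot: [[-0.385, -0.923, 0.008], [-0.923, 0.385, -0.003], [0.0, -0.008, -1.0]]
force: [4.9, -1.6, -7.9]
grip_width: 0.137
x,z 0.12248344088763245 0.1692038542695089 r 0.2088830715767349 theta 0.6224714957505111 by z 0.6456352769924152 
this script no longer has the robotException ignored in: <_io.TextIOWrapper mode='rw' encoding='UTF-8'>
Traceback (most recent call last):
BrokenPipeError: [Errno 32] Broken pipe
```

```bash
for i in 1 2 3 4; do python3 snap.py top t15_$i; python3 lid.py | sed 's/ F .*//' | head -1; done; python3 snap.py wrist w15
```

```text
x,z 0.12236889289083404 0.16929262662501332 r 0.2088878631632881 theta 0.6231648932368834 by z 0.646396905995916
x,z 0.12237916090145552 0.16928860183648242 r 0.2088906166746018 theta 0.6231137686350876 by z 0.6463623567848418
x,z 0.12238572525573953 0.16928579016947648 r 0.20889218391236514 theta 0.6230804160689025 by z 0.646338222166526
x,z 0.12240283821359885 0.16927830950140543 r 0.20889614852935431 theta 0.6229930469223874 by z 0.6462740141785763
```

View pics/w15.png

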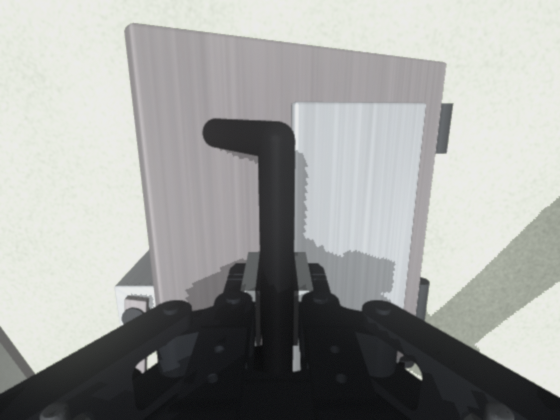

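The lid is steady at about 0.623 by kinematics, and the bar is still held. Handing in.

```bash
python3 -c "
from cell import arm
print(arm.close_job())"
```

```text
the job is handed in; nothing more can be done
None
```

I swung the clamp lever out to about 1.7 rad (clear from 1.4). I then lifted the lid by its bar to the pointer and handed in at about 15 s, still gripping the bar and holding the lid.

**Last checks**
- **Lid against mark:** the pointer measured about 0.62 rad, with views ranging from 0.605 to 0.638. The lid settled at 0.623 rad by the arm's position and drifted less than 0.001 rad over the last 0.2 s of holding.
- **Other lid estimates:** these ranged wider. The bar's height alone gave 0.646. The camera views, taken about 0.005 rad higher, gave 0.62–0.65. I take the lid to be within about 0.02 rad of the mark.
- **Bystanders and pointer:** the last top view shows the bottle, carton and beaker where they started. I did not touch the pointer, and its hub looked unchanged in the last scene view, but I did not re-measure its angle after the lift.

**What went wrong or disagreed**
- **First grasp missed:** the first close on the knob shut on nothing. The real fingertips sit about 37 mm behind the reported TCP. I corrected for that from the wrist picture, and both grasps then held.
- **Radius mismatch:** the bar's arc radius came out at 209 mm instead of 205.5 mm, which is part of the spread in the lid estimates.

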